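# Flip the hex key and tighten the turntable's hold-down bolt

## Robot

A 6-joint arm with a two-finger parallel gripper is mounted at the origin on the work surface. World frame = base frame: x ahead of the robot, y to its left, z up, the work surface at z = 0. Lengths are in m, angles in rad, forces in N, time in s.
With the tool pointing down it reaches from about 0.25 to 0.8 m from the base axis. Payload 3.9 kg.
Tool frame: the origin (TCP) lies on the centre line of the jaws, within the pads' length; the fingertips stand 14 mm ahead of it and the grasp point (between the pads) lies 5 mm behind it; z points along the fingers, y is the direction in which the jaws open and shut (so a half turn about z gives the same grasp; the last joint's range is limited). The gripper opens to 85 mm and grips with 20 to 120 N. Pads are 22 mm wide; open, the fingers measure 114 mm over their backs; the gripper's body (76 mm by 85 mm) begins 54 mm behind the grasp point. The pads swing forward as they close: fully open they stand 13 mm farther back than shut.
Start: joints at [0, 0.26, -0.138, 1.173, 0, 1.571], TCP at [0.525, -0, 0.212] pointing down, gripper open.
Joint ranges: [-2.78, 2.78], [-0.83, 1.72], [-1.28, 1.37], [-1.9, 2.12], [-1.57, 1.48], [-3.14, 3.14]. Speed limits (rad/s): [2.57, 2.57, 3.14, 3.14, 3.14, 3.14].

## Interface

Orientations are given as a rotation vector (axis times angle).
In Python, from plant import r gives the robot as it stands. The module is installed in compiled form; this text tells all that it offers. Calls block until the motion is done:
- r.reach(position, orientation): joint-space move of the TCP to a pose.
- r.move_l(position, rot=None, speed=0.15): straight line of the TCP; rot=None keeps the orientation; speed is the mean speed in m/s.
- r.move_joints(angles): joint-space move.
- r.let_go() and r.close(): open the fingers fully, or close them until they stop; the grip force is fixed at half the most.
- r.sleep(seconds).
- r.ik(position, orientation): joint angles nearest the present ones, or None.
- r.observe(): the state.
- r.get_image(name): name is "scene" or "side" or "wrist"; returns the picture (420x560x3 uint8, blue, green, red); there is no depth.
- r.calibration(name): a dict with "intrinsics" (3x3 intrinsics, pixels), "dist_coeffs" ([k1, k2, p1, p2, k3] as OpenCV has them; the pictures are not rectified), "extrinsics" (4x4, takes a point from camera to world coordinates). Camera axes: x right, y down, z forward; pixel columns grow to the right and rows downward; lengths in m; the calibration is good to about 2 mm. A picture is of the moment at which its call begins: read the wrist's pose just before it. calibration takes no time and is no camera call; for the wrist camera it gives the pose at the moment of the call.
A pose or a line that the arm cannot do raises r.MotionError and nothing moves.
- r.close_job(): hands the job in, once; it reports no verdict.
The state is a dict: "clock": time; "qpos": joint angles; "qvel": joint speeds; "joint_efforts": joint torques, N m; "eef_pos": TCP position; "ee_rot": TCP orientation; "contact_force": force on the tool from outside, world axes, zero at the start; "torque": the same for the moment, N m; "width": finger opening in m.
Only numpy, scipy, OpenCV 4.12 (cv2) and the standard library are available. Lean on these libraries where they do the work, as an engineer would, in place of code of your own. Each camera call takes 0.05 s, during which the arm holds its last target.

## Task

The turntable's hold-down bolt in which the hex key stands has been spun down with the key's long arm in its socket and has now gone stiff. Lift the key out, flip it so that its short arm sits fully home in that same bolt, and swing the long arm clockwise (seen from above) until the bolt comes up solid. Leave the key seated like that, hands off, without disturbing the spectacle frames on the disc, the lens gauge or the screwdriver.

Things in the scene. Friction and masses are not known exactly. Their poses are not given: they have to be found in the camera images.
- key: L-shaped dark steel hex key, 14 mm across flats, 280 g. Origin: where the centre lines of its arms meet at the bend (bend radius 14 mm). Long arm along the key's -z, its end 147 mm from the origin; short arm along +x, its end 63 mm from the origin. Two flats of each arm face the key's +y and -y. At the start it stands upright (leaning up to 3 deg), long arm down in the bolt's socket.
- short_tip (a point): Centre of the end face of the key's short arm, 63 mm from the bend. Both ends are chamfered over 3.5 mm, to 11 mm across flats. Axes as the key's.
- long_tip (a point): Centre of the end face of the key's long arm, 147 mm from the bend. Axes as the key's.
- socket_mouth (a point): Centre of the mouth of the bolt's hex socket, in the top of a round upright steel bolt head (28 mm across, 28 mm high, top 47 mm above the bench). z up; turns with the bolt. Socket: hexagon 14.6 mm across flats, 24 mm deep; flats face 30, 90, 150.. deg from the point's x, so a key arm fits with two flats facing its y, or at any 60 deg from that.
- socket_floor (a point): Centre of the floor of the bolt's hex socket, 24 mm below the mouth, 23 mm above the bench. z up. Axes turn with the bolt.
- bolt (a joint): Angle of the hold-down bolt, rad, growing as it tightens (clockwise from above). It starts near 0 (within 0.06) and comes up solid against its stop at 1.0, about a sixth of a turn on. Stiff: 0.5 N m, rising to about 0.75 N m at the stop; stays where it is left. Key and socket have about 0.1 rad of play either way, and give up to 0.15 rad more under load.
- stand: Turntable stand, fixed to the bench. Origin on the bench under the working bolt; its y runs along the aluminium foot bar (60 mm wide, 16 mm thick) to the far bolt, 490 mm away. The frosted disc (radius 165 mm, top 48 mm above the bench, free to turn) is centred 245 mm along y and carries the two frames, up to 92 mm above the bench, and a flat clip-on. Nothing else stands within 60 mm of the working bolt.
- cream_frame: Cream oval spectacle frame, 32 g, standing loose on the disc with open temples, 125 mm wide, 44 mm high, 140 mm deep. Origin at the foot of its front's middle, temples to its +x. Leave alone.
- black_frame: Matte black metal spectacle frame, 28 g, standing loose on the disc with open temples, 128 mm wide, 40 mm high, 140 mm deep. Origin at the foot of its front's middle, temples to its +x. Leave alone.
- lens_gauge: Chrome lens gauge, a round dial 56 mm across, 16 mm high, 83 mm long with its foot and three pins, lying on the bench. Origin under the dial. Leave alone.
- screwdriver: Screwdriver with a blue plastic handle, 170 mm long, lying on the bench. Leave alone.
Mind the look-alikes: they are no part of the job. There is more than one size of the key; the one meant has the size given above.

How it is judged:
On the way, in this order (a step that is already met when the one before it is completed fails the run):
1. the key is flipped: its short arm is fully home in the bolt's socket (distance between short_tip and socket_floor below 0.007 m and angle between the x axis of key and the z axis of socket_floor, either way round below 0.2 rad), for 0.2 s.
2. the bolt has been turned clockwise until it is solid, with the short arm still home (value of joint bolt above 0.92 rad and distance between short_tip and socket_floor below 0.01 m), for 0.1 s.
At the end, for the whole second after the job is handed in: The bolt is turned up to its stop (within 0.08 rad), the key stands in it by its short arm, fully home (within 10 mm) and upright (within 0.25 rad), at rest and released; the two frames, the lens gauge and the screwdriver are within 20 mm of where they were (all of step 2 and angle between the x axis of key and the z axis of socket_floor, either way round below 0.25 rad and linear speed of key below 0.02 m/s and distance of each of cream_frame, black_frame, lens_gauge, screwdriver from where it was at the start of the episode below 0.02 m); the robot touches nothing.
It fails at once if a spectacle frame, the lens gauge or the screwdriver is shifted by over 20 mm (distance of any of cream_frame, black_frame, lens_gauge, screwdriver from where it was at the start of the episode above 0.02 m).
It also fails if it takes over 62 s, if anything falls off the work surface, if the arm or the gripper's body presses on something with over 40 N, if the wrist force passes 120 N, or if a joint passes its speed limit or range.

## Working session

There is one attempt and no reset: what is moved stays moved. The work goes in short steps, each a Python script; the robot and the scene stay as the last script left them, time stands still between calls to the robot, and variables do not carry over. Pictures are saved under pics/ and viewed, and the job is handed in when it is done.

```bash
mkdir -p pics; cat > h.py <<'E'
import numpy as np, cv2
from scipy.spatial.transform import Rotation as R
from plant import r
def snap(n,f):
    c=r.calibration(n); im=r.get_image(n); cv2.imwrite('pics/'+f+'.png',im); np.savez('pics/'+f+'.npz',im=im,K=c['intrinsics'],d=c['dist_coeffs'],E=c['extrinsics']); return im,c
def load(f):
    z=np.load('pics/'+f+'.npz'); return z['im'],dict(intrinsics=z['K'],dist_coeffs=z['d'],extrinsics=z['E'])
def ray(c,uv):
    p=cv2.undistortPoints(np.array([[uv]],float),np.array(c['intrinsics'],float),np.array(c['dist_coeffs'],float))[0,0]
    E=np.array(c['extrinsics']); d=E[:3,:3]@np.array([p[0],p[1],1]); return E[:3,3],d/np.linalg.norm(d)
def onz(c,uv,z):
    o,d=ray(c,uv); return o+d*(z-o[2])/d[2]
def tri(*cu):
    A=np.zeros((3,3));b=np.zeros(3);L=[]
    for c,uv in cu:
        o,d=ray(c,uv);P=np.eye(3)-np.outer(d,d);A+=P;b+=P@o;L.append((o,P))
    x=np.linalg.solve(A,b); return x,[float(np.linalg.norm(P@(x-o))) for o,P in L]
def proj(c,X):
    E=np.linalg.inv(np.array(c['extrinsics'])); 
    return cv2.projectPoints(np.atleast_2d(X).astype(float),cv2.Rodrigues(E[:3,:3])[0],E[:3,3],np.array(c['intrinsics'],float),np.array(c['dist_coeffs'],float))[0][:,0]
E
python3 - <<'E'
from h import *
for n in ['scene','side','wrist']:
    im,c=snap(n,n+'0'); print(n,np.round(c['extrinsics'],3).tolist(),np.round(c['intrinsics'],1).tolist())
o=r.observe(); print(o)
E
```

```text
scene [[-0.339, 0.71, -0.617, 1.239], [0.941, 0.262, -0.214, 0.181], [0.01, -0.653, -0.757, 1.034], [0.0, 0.0, 0.0, 1.0]] [[442.5, 0.0, 274.4], [0.0, 442.5, 207.1], [0.0, 0.0, 1.0]]
side [[0.931, -0.294, 0.216, 0.172], [-0.364, -0.729, 0.58, -0.976], [-0.013, -0.618, -0.786, 1.327], [0.0, 0.0, 0.0, 1.0]] [[532.9, 0.0, 269.6], [0.0, 532.9, 207.2], [0.0, 0.0, 1.0]]
wrist [[1.0, 0.001, -0.002, 0.524], [0.0, -0.964, -0.267, 0.068], [-0.002, 0.267, -0.964, 0.373], [0.0, 0.0, 0.0, 1.0]] [[370.9, 0.0, 279.1], [0.0, 370.9, 208.0], [0.0, 0.0, 1.0]]
{'clock': 0.15, 'qpos': array([-2.09110820e-05,  2.60578567e-01, -1.39112287e-01,  1.17270218e+00,
       -1.02485395e-05,  1.57079110e+00]), 'qvel': array([ 2.10911972e-04, -1.60097473e-03,  3.01932901e-03, -1.84049998e-03,
        8.60538744e-04,  1.13484627e-05]), 'joint_efforts': array([-3.64596281e-05, -4.06005156e+01,  2.54166770e+01,  1.26235068e-02,
       -2.58195018e-05, -1.05726747e-05]), 'eef_pos': array([ 5.24424213e-01, -1.44477066e-05,  2.11317348e-01]), 'ee_rot': array([-2.22066528e+00, -2.22063046e+00,  1.78422313e-03]), 'contact_force': array([ 0.44272834, -0.75773527,  0.45099527]), 'torque': array([-0.02857396, -0.01858126, -0.04046283]), 'width': 0.0853344599941187}
```

View pics/scene0.png

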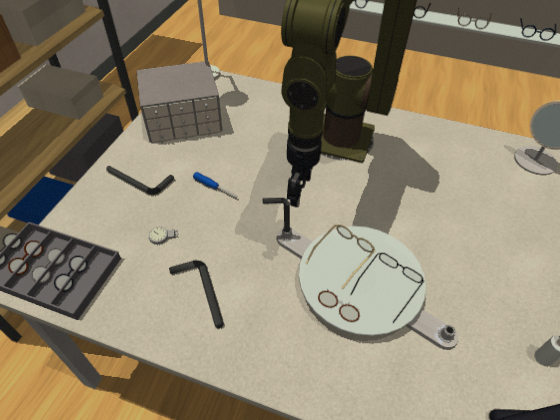

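View pics/side0.png

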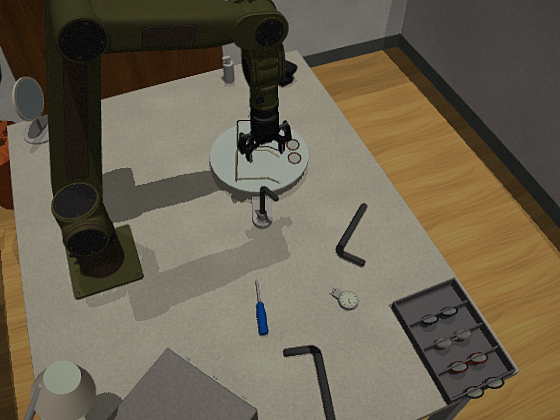

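View pics/wrist0.png

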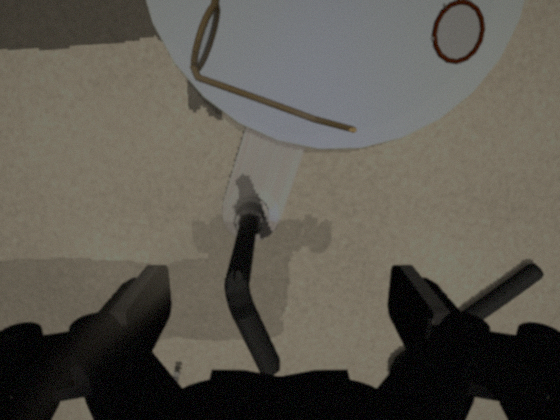

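The wrist view shows the bolt at about (252,215). The key's bend is at (237,290) and its short-arm end at (268,368). There are three keys in the scene view: one standing at (280,215), one lying at (140,180) and one lying at (205,290). Only the first stands in a bolt. I'll confirm that in enlarged crops.

```bash
python3 - <<'E'
from h import *
s,_=load('scene0');d,_=load('side0')
a=cv2.resize(s[180:260,240:330],None,fx=4.4,fy=4.4,interpolation=cv2.INTER_CUBIC)
b=cv2.resize(d[170:240,225:304],None,fx=4.4*80/70,fy=4.4*80/70,interpolation=cv2.INTER_CUBIC)
h=min(a.shape[0],b.shape[0]);o=np.hstack([a[:h],b[:h]]);o=cv2.convertScaleAbs(o,alpha=1.5,beta=20);print(o.shape)
cv2.imwrite('pics/crop1.png',o)
w,_=load('wrist0');cv2.imwrite('pics/crop2.png',cv2.convertScaleAbs(cv2.resize(w[170:390,170:330],None,fx=2.7,fy=2.7,interpolation=cv2.INTER_CUBIC),alpha=1.6,beta=20))
E
```

```text
(352, 793, 3)
```

View pics/crop1.png

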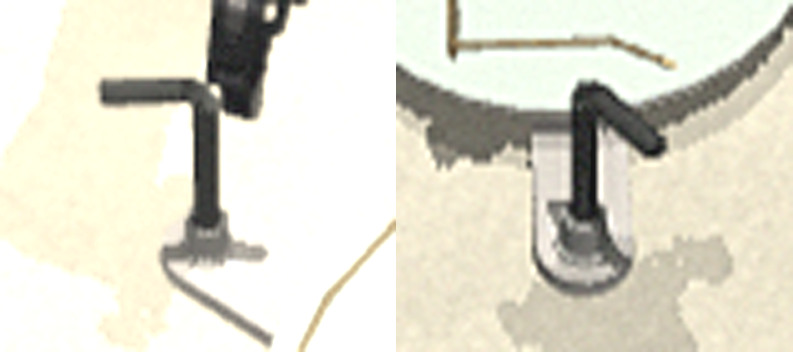

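View pics/crop2.png

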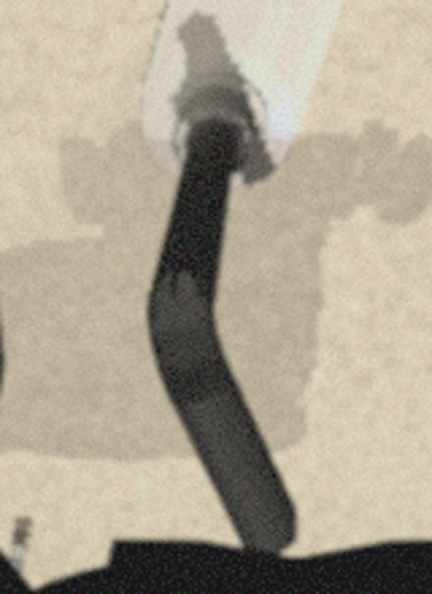

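```bash
python3 - <<'E'
from h import *
C={n:load(n+'0')[1] for n in ['scene','side','wrist']}
for nm,a,b,w in [('bend',(286.3,200.7),(263,189.2),(237.4,299)),('tip',(263.2,200.7),(277.1,199.2),(268,368)),('mouth',(287.3,230.2),(262.6,212.4),(249,218))]:
    print(nm,tri((C['scene'],a),(C['side'],b)),tri((C['scene'],a),(C['side'],b),(C['wrist'],w)))
for nm,uv in [('far bolt',(448,331)),('gauge',(158,235)),('sd handle',(205,180)),('sd tip',(237,197))]: print(nm,onz(C['scene'],uv,0.03))
E
```

```text
bend (array([ 0.4967816 , -0.04577547,  0.16074147]), [0.002472631827644468, 0.002472631827644475]) (array([ 0.49694902, -0.04750406,  0.16283639]), [0.0037812006463112295, 0.002024727622874594, 0.0024339060176267768])
tip (array([ 0.52004651, -0.10038744,  0.16540204]), [0.0006330142617817576, 0.0006330142617817445]) (array([ 0.51839706, -0.10088822,  0.16543446]), [0.0010863139395438405, 0.001955407508630891, 0.002489716339518836])
mouth (array([ 0.49733333, -0.03718209,  0.03983577]), [0.0008034195989521256, 0.0008034195989520963]) (array([ 0.49623292, -0.0360978 ,  0.03846423]), [0.0009635154005784929, 0.0020717163900085805, 0.002264254999656724])
far bolt [0.64772692 0.42729113 0.03      ]
gauge [ 0.63253773 -0.37747806  0.03      ]
sd handle [ 0.38933882 -0.34713189  0.03      ]
sd tip [ 0.42099141 -0.22415234  0.03      ]
```

The crops confirm it: the standing key is in the bolt at the near end of the foot bar, and the other two lie on the bench. Next I'll check which tilted grasp is reachable both before and after the flip.

```bash
cat >> h.py <<'E'
def az(a): return np.array([np.cos(a),np.sin(a),0])
def keyR0(psi):  # standing: z up, x at azimuth psi
    return np.c_[az(psi),np.cross([0,0,1],az(psi)),[0,0,1]]
def keyR1(phi):  # flipped: x down, -z along phi
    z=-az(phi);x=np.array([0,0,-1.]);return np.c_[x,np.cross(z,x),z]
def toolInKey(th,s): # tool rot in key frame
    z=np.array([np.sin(th),0,-np.cos(th)]);y=np.array([0,s,0.]);return np.c_[np.cross(y,z),y,z]
E
python3 - <<'E'
from h import *
B=np.array([.497,-.037,.047]); psi=np.radians(-68)
q0=r.observe()['qpos']; print(r.observe()['clock'])
for th in np.radians([0,15,30,45,60,75]):
  for s in (1,-1):
    T=toolInKey(th,s); g=np.array([0,0,-.035])+T@np.array([0,0,.005])
    R0=keyR0(psi)@T; P=np.array([B[0],B[1],.17])+keyR0(psi)@g
    a=r.ik(P,R.from_matrix(R0).as_rotvec()); b=r.ik(P-R0[:,2]*.12,R.from_matrix(R0).as_rotvec());u=r.ik(P+[0,0,.16],R.from_matrix(R0).as_rotvec())
    print(round(np.degrees(th)),s,None if a is None else np.round(a,2),b is not None,u is not None)
    for ph in (-8,-68,-128):
      K=keyR1(np.radians(ph)); P1=np.array([B[0],B[1],.086])+K@g; rv=R.from_matrix(K@T).as_rotvec()
      c=r.ik(P1,rv); d=r.ik(P1+[0,0,.08],rv)
      print('    ',ph,None if c is None else np.round(c,2),None if d is None else np.round(d,2))
print(r.observe()['clock'])
E
```

```text
0.15
0 1 [-0.07  0.27 -0.35  0.95  0.    1.11] True True
     -8 None None
     -68 [ 0.56  1.11 -0.44  1.59 -1.4   0.  ] [ 0.56  0.97 -0.48  1.7  -1.4   0.  ]
     -128 None None
0 -1 [-0.07  0.27 -0.35  0.95  0.   -2.03] True True
     -8 None None
     -68 [ 0.56  1.11 -0.44  1.59 -1.4  -3.14] [ 0.56  0.97 -0.48  1.7  -1.4  -3.14]
     -128 None None
15 1 [ 0.09  0.21 -0.47  0.82 -0.25  1.27] True True
     -8 None None
     -68 [ 0.53  0.72 -0.65  0.71 -1.27 -1.04] [ 0.53  0.58 -0.61  0.89 -1.27 -1.04]
     -128 [ 0.27  1.13  0.29  1.98 -0.61 -0.19] [ 0.27  1.04  0.3   2.08 -0.61 -0.19]
15 -1 [ 0.09  0.21 -0.47  0.82 -0.25 -1.87] True True
     -8 None None
     -68 [ 0.53  0.72 -0.65  0.71 -1.27  2.1 ] [ 0.53  0.58 -0.61  0.89 -1.27  2.1 ]
     -128 [ 0.27  1.13  0.29  1.98 -0.61  2.95] [ 0.27  1.04  0.3   2.08 -0.61  2.95]
30 1 [ 0.27  0.22 -0.55  0.73 -0.52  1.43] True True
     -8 None None
     -68 [ 0.46  0.51 -0.71  0.48 -1.04 -1.42] [ 0.46  0.37 -0.63  0.7  -1.04 -1.42]
     -128 [ 0.25  0.93  0.15  1.72 -0.56 -0.37] [ 0.25  0.86  0.2   1.86 -0.56 -0.37]
30 -1 [ 0.27  0.2
[... 1381 characters left out ...]
28 [ 0.12  0.56 -0.17  1.23 -0.36  2.42] [ 0.12  0.49 -0.06  1.4  -0.36  2.42]
75 1 [ 0.61  0.68 -0.57  1.02 -1.23  2.3 ] True True
     -8 [-0.07  0.2  -0.64  0.47 -0.02 -3.07] [-0.07  0.12 -0.5   0.69 -0.02 -3.07]
     -68 [ 0.02  0.27 -0.52  0.68 -0.24 -1.94] [ 0.02  0.2  -0.39  0.89 -0.24 -1.94]
     -128 [ 0.01  0.4  -0.33  1.01 -0.2  -0.88] [ 0.01  0.33 -0.2   1.2  -0.2  -0.88]
75 -1 [ 0.61  0.68 -0.57  1.02 -1.23 -0.84] True True
     -8 [-0.07  0.2  -0.64  0.47 -0.02  0.07] [-0.07  0.12 -0.5   0.69 -0.02  0.07]
     -68 [ 0.02  0.27 -0.52  0.68 -0.24  1.2 ] [ 0.02  0.2  -0.39  0.89 -0.24  1.2 ]
     -128 [ 0.01  0.4  -0.33  1.01 -0.2   2.26] [ 0.01  0.33 -0.2   1.2  -0.2   2.26]
0.15
```

θ≈55° with s=-1 works for both poses: the flip ends with the long arm at azimuth about -8°, clear of the disc. I'll go to the pre-grasp and measure from there.

```bash
python3 - <<'E'
from h import *
psi=np.radians(-68);th=np.radians(55);T=toolInKey(th,-1);R0=keyR0(psi)@T
P=np.array([.497,-.04,.13])
r.reach(P-R0[:,2]*.15+[0,0,.03],R.from_matrix(R0).as_rotvec()); print(r.observe()['clock'],r.observe()['eef_pos'])
snap('wrist','w1'); 
r.reach(P-R0[:,2]*.12+[-.09,0,.0],R.from_matrix(R.from_rotvec([0,0,np.radians(25)]).as_matrix()@R0).as_rotvec());print(r.observe()['clock'])
snap('wrist','w2');snap('side','s2');snap('scene','c2')
E
```

```text
2.3167 [0.4510728  0.07379195 0.24605267]
2.9333
```

View pics/w1.png

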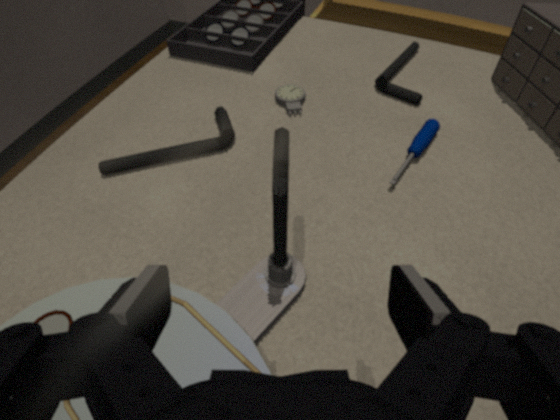

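View pics/w2.png

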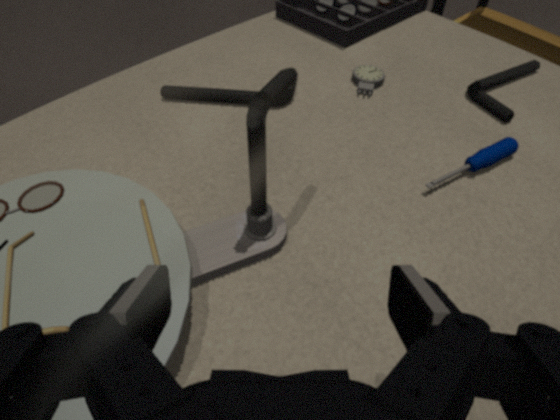

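View pics/s2.png

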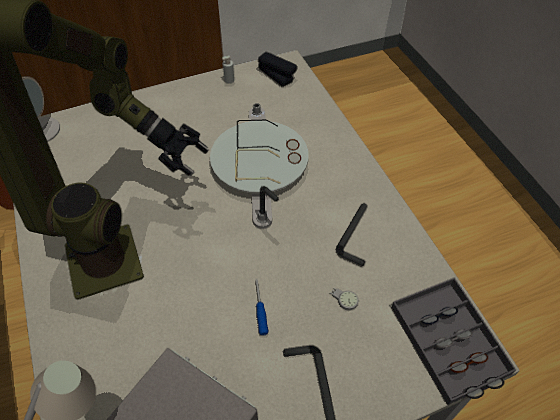

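In w1 the standing key lies almost in the hand's plane, with its top at about (281,130) and its bolt at (281,268). In w2 the bend is at about (258,108), the short tip at (293,75) and the bolt at (261,220). I'll enlarge both.

```bash
python3 - <<'E'
from h import *
a,_=load('w1');b,_=load('w2')
f=lambda i,x,y:cv2.convertScaleAbs(cv2.resize(i[y:y+180,x:x+120],None,fx=3.3,fy=3.3,interpolation=cv2.INTER_CUBIC),alpha=2,beta=20)
cv2.imwrite('pics/crop3.png',np.hstack([f(a,220,115),f(b,200,65)]))
E
```

```text
(no output)
```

View pics/crop3.png

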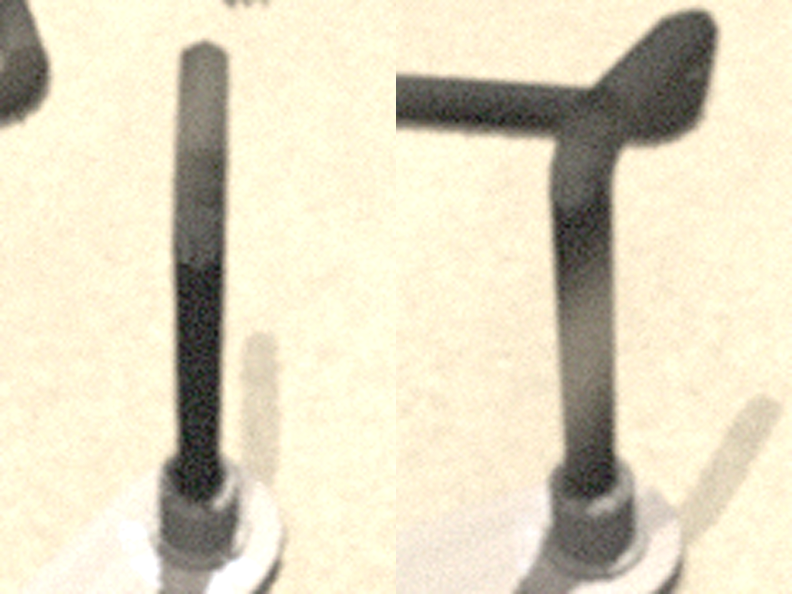

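```bash
python3 - <<'E'
from h import *
_,a=load('w1');_,b=load('w2')
fa=lambda x,y:(220+x/3.3,115+y/3.3); fb=lambda x,y:(200+x/3.3,65+y/3.3)
m=tri((a,fa(199,484)),(b,fb(197,484)));print('mouth',m)
def plane(c,u,v):
    o,d=ray(c,u);_,e=ray(c,v);n=np.cross(d,e);n/=np.linalg.norm(n);return n,n@o
n1,k1=plane(a,fa(200,290),fa(198.7,480));n2,k2=plane(b,fb(186.5,220),fb(194,450))
d=np.cross(n1,n2);d/=np.linalg.norm(d);d*=np.sign(d[2]);print('axis',d,'lean deg',np.degrees(np.arccos(d[2])))
for z in (.023,.047,.1,.17):
    p=np.linalg.solve(np.array([n1,n2,d*0+[0,0,1]]),[k1,k2,z]);print(z,p)
    for n in('w1','w2','scene0','side0'):print(n,proj(load(n)[1],p).round(1).tolist(),end=' ')
    print()
# far bolt for stand axis
_,s=load('s2');_,c=load('c2');print('far',tri((s,(257,105)),(c,(448,330))))
E
```

```text
mouth (array([ 0.49376691, -0.0368859 ,  0.04330028]), [0.00034981928156036857, 0.00034981928156035047])
axis [ 0.01351837 -0.038341    0.99917327] lean deg 2.3299665258330036
0.023 [ 0.49347429 -0.03558212  0.023     ]
w1 [[280.1, 271.6]] w2 [[259.6, 224.4]] scene0 [[287.8, 233.1]] side0 [[261.1, 215.6]] 
0.047 [ 0.493799   -0.03650306  0.047     ]
w1 [[280.2, 259.9]] w2 [[259.1, 209.9]] scene0 [[287.8, 227.9]] side0 [[261.2, 211.0]] 
0.1 [ 0.49451607 -0.03853682  0.1       ]
w1 [[280.4, 229.6]] w2 [[257.8, 172.7]] scene0 [[287.6, 216.0]] side0 [[261.2, 200.5]] 
0.17 [ 0.49546314 -0.04122291  0.17      ]
w1 [[280.8, 177.7]] w2 [[255.8, 108.8]] scene0 [[287.4, 198.9]] side0 [[261.2, 185.6]] 
far (array([0.65318759, 0.42406598, 0.04518699]), [0.0009796877420231082, 0.000979687742023084])
```

```bash
python3 - <<'E'
from h import *
_,a=load('w1');_,s=load('side0');_,c=load('scene0')
fa=lambda x,y:(220+x/3.3,115+y/3.3)
b=np.array([.4955,-.0412,.17])
for nm,p in [('w1',onz(a,fa(204.5,45),.1738)),('w1b',onz(a,fa(203,100),.175))]+[('t',tri((c,(263.2,200.7)),(s,(277.1,199.2)))[0])]+[('t3',tri((c,(263.2,200.7)),(s,(277.1,199.2)),(a,fa(204.5,52)))[0])]:
    d=p-b;print(nm,p.round(4),np.degrees(np.arctan2(d[1],d[0])).round(1),np.hypot(*d[:2]).round(4))
E
```

```text
w1 [ 0.5169 -0.0979  0.1738] -69.3 0.0606
w1b [ 0.508  -0.0744  0.175 ] -69.3 0.0354
t [ 0.52   -0.1004  0.1654] -67.5 0.0641
t3 [ 0.5195 -0.1013  0.1665] -68.2 0.0648
```

```bash
cat >> h.py <<'E'
th=np.radians(55);T=toolInKey(th,-1);G=np.array([0,0,-.040])+T@np.array([0,0,.005])
def tcp_for(KR,bend): # TCP pose for key pose
    return bend+KR@G, R.from_matrix(KR@T).as_rotvec()
def key_from_tcp(o,T_=None):
    RR=R.from_rotvec(o['ee_rot']).as_matrix()@T.T; return RR,o['eef_pos']-RR@G
def leanedR(psi,d):
    z=d/np.linalg.norm(d);x=az(psi);x=x-z*(x@z);x/=np.linalg.norm(x);return np.c_[x,np.cross(z,x),z]
E
python3 - <<'E'
from h import *
d=np.array([.0135,-.0383,.9992]);K=leanedR(np.radians(-69),d);b=np.array([.4955,-.0412,.17])
P,rv=tcp_for(K,b);tz=(K@T)[:,2]
r.reach(P-tz*.10,rv);snap('wrist','w3')
r.move_l(P,speed=.12);o=r.observe();print(o['clock'],o['eef_pos']-P,o['contact_force'])
snap('wrist','w4')
r.close();o=r.observe();print(o['clock'],o['width'],o['contact_force'],o['eef_pos']-P);snap('wrist','w5');snap('side','s5');snap('scene','c5')
E
python3 - <<'E'
import cv2,numpy as np
a=[cv2.imread(f'pics/{n}.png') for n in('w4','w5')]
cv2.imwrite('pics/crop4.png',cv2.convertScaleAbs(np.hstack([cv2.resize(i[60:360,130:430],(400,400)) for i in a]),alpha=1.8))
E
```

```text
4.6333 [-0.00013441  0.00048831  0.0005235 ] [0.0266588  0.21155983 0.09514878]
5.45 0.00022772274384187031 [0.49760205 0.54401372 0.97862181] [-1.54462625e-05 -4.82420336e-05 -2.69188128e-05]
```

View pics/crop4.png

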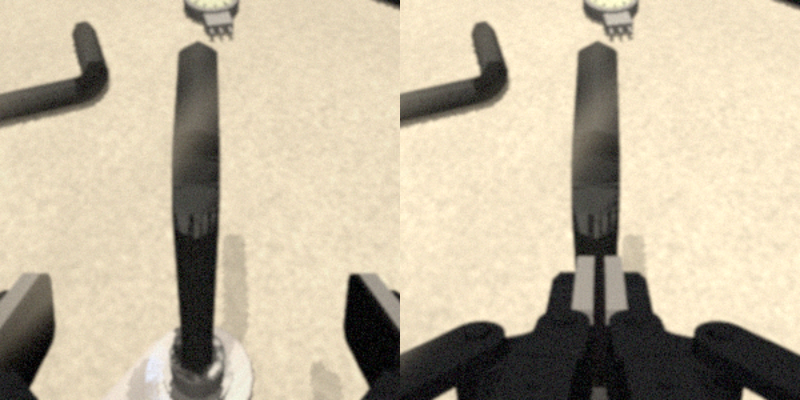

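```bash
python3 - <<'E'
from h import *
s,cs=load('s5');c,cc=load('c5');o=r.observe();p=o['eef_pos'];R_=R.from_rotvec(o['ee_rot']).as_matrix();print(p,R_[:,2])
print('tip',proj(cs,p+R_[:,2]*.014),proj(cc,p+R_[:,2]*.014), 'w',proj(load('w5')[1],[p,p+R_[:,2]*.014]))
f=lambda i,x,y:cv2.convertScaleAbs(cv2.resize(i[y:y+100,x:x+100],None,fx=4,fy=4,interpolation=cv2.INTER_CUBIC),alpha=1.6,beta=20)
cv2.imwrite('pics/crop5.png',np.hstack([f(c,235,160),f(s,210,140)]))
E
```

```text
[ 0.49636401 -0.0434103   0.12698837] [ 0.28554314 -0.74216091 -0.60635163]
tip [[264.73838328 199.67593181]] [[281.81062354 211.67999227]] w [[278.02534186 253.09939711]
 [278.1073364  242.52337269]]
```

View pics/crop5.png

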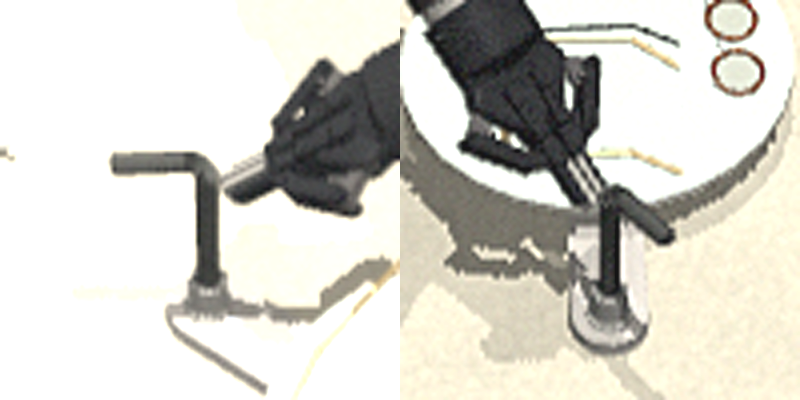

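```bash
python3 - <<'E'
from h import *
_,cs=load('s5');_,cc=load('c5');_,cw=load('w5');o=r.observe();p=o['eef_pos'];z=R.from_rotvec(o['ee_rot']).as_matrix()
for L in ([(cc,(292,207.5)),(cs,(258,189.5))],[(cc,(292,207.5)),(cs,(258,189.5)),(cw,(280,253))],[(cc,(292,207.5)),(cw,(280,253))]):
    x,e=tri(*L);print(x,np.round(e,4),'tool coords',z.T@(x-p))
a=load('w5')[0];b=load('w4')[0]
cv2.imwrite('pics/crop6.png',cv2.convertScaleAbs(cv2.resize(a[150:350,180:380],None,fx=3,fy=3,interpolation=cv2.INTER_CUBIC),alpha=2.2,beta=10))
E
```

```text
[ 0.4913513  -0.02714864  0.13797373] [0.0015 0.0015] tool coords [-0.00156016 -0.00115879 -0.0201611 ]
[ 0.49178617 -0.03042608  0.14204086] [0.0044 0.0028 0.0045] tool coords [ 0.0036245  -0.00039492 -0.02007065]
[ 0.49322194 -0.03126187  0.14156007] [0.0042 0.0042] tool coords [ 0.00402634 -0.00143536 -0.01874886]
```

View pics/crop6.png

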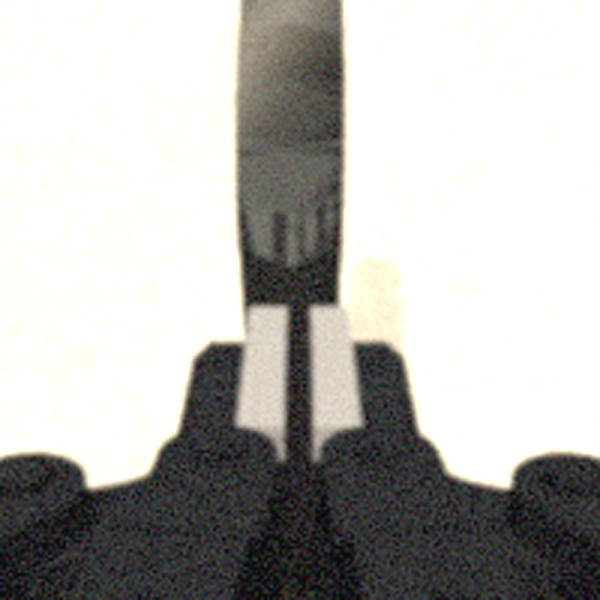

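```bash
python3 - <<'E'
from h import *
a,c=load('w4');o=r.observe();p=o['eef_pos'];M=R.from_rotvec(o['ee_rot']).as_matrix()
E=np.array(c['extrinsics']);print('cam in tool',M.T@(E[:3,3]-p),(M.T@E[:3,:3]).round(3).tolist())
cv2.imwrite('pics/crop7.png',cv2.convertScaleAbs(cv2.resize(a[240:420,80:480],None,fx=2,fy=2),alpha=2.2,beta=10))
for uv in ((152,264),(390,264),(168,268)):
    oo,d=ray(c,uv);oo=M.T@(oo-p);d=M.T@d
    for y in (.0427,-.0427):
        t=(y-oo[1])/d[1]
        if t>0:print(uv,oo+t*d)
E
```

```text
cam in tool [ 0.06736508  0.00062282 -0.16351427] [[0.001, -0.964, -0.267], [1.0, 0.001, -0.001], [0.001, -0.267, 0.964]]
(152, 264) [ 0.01574544 -0.0427     -0.04890342]
(390, 264) [ 0.00948639  0.0427     -0.03457143]
(168, 268) [ 0.00674797 -0.0427     -0.03251647]
```

View pics/crop7.png

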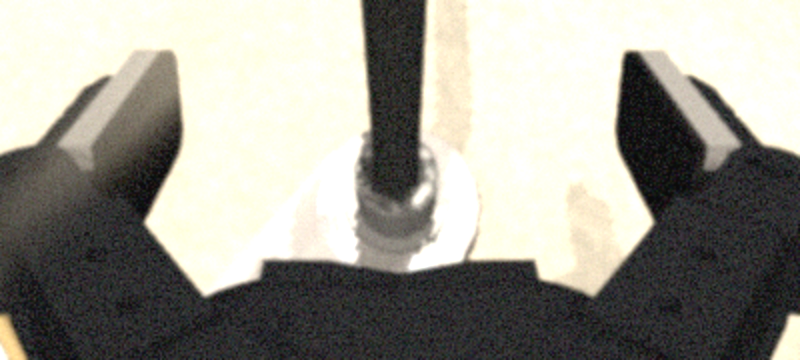

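The fingers closed on nothing. From scene and side, and separately from the wrist view, the shut fingertips are at tool z ≈ -20 mm, not +14 mm as stated. The key was not disturbed. I'll use the measured grasp point at z ≈ -39 mm, reopen and advance along the same line.

```bash
sed -i 's/T@np.array(\[0,0,.005\])/T@np.array([0,0,.039])/' h.py; grep -n "^th=" h.py
python3 - <<'E'
from h import *
d=np.array([.0135,-.0383,.9992]);K=leanedR(np.radians(-69),d);b=np.array([.4955,-.0412,.17])
P,rv=tcp_for(K,b)
r.let_go();r.move_l(P,speed=.06);o=r.observe();print(o['clock'],o['eef_pos']-P,o['contact_force'])
snap('wrist','w6');r.close();o=r.observe();print(o['clock'],o['width'],o['contact_force'],o['torque'],o['eef_pos']-P);snap('wrist','w7');snap('side','s7');snap('scene','c7')
f=lambda n,x,y:cv2.convertScaleAbs(cv2.resize(load(n)[0][y:y+100,x:x+100],(400,400),interpolation=cv2.INTER_CUBIC),alpha=1.6,beta=20)
g=lambda n:cv2.resize(load(n)[0][60:360,130:430],(400,200+200))
cv2.imwrite('pics/crop8.png',cv2.resize(np.vstack([np.hstack([f('c7',235,160),f('s7',210,140)]),cv2.convertScaleAbs(np.hstack([g('w6'),g('w7')]),alpha=1.8)]),(600,600)))
E
```

```text
28:th=np.radians(55);T=toolInKey(th,-1);G=np.array([0,0,-.040])+T@np.array([0,0,.039])
7.1 [2.98570367e-05 1.72363119e-05 8.51130872e-05] [-0.24895878  0.23619864 -0.40503208]
7.8 0.012694594373987964 [0.30616074 0.78429822 0.23463289] [0.71762515 0.07781792 0.18231634] [0.00046323 0.00028413 0.00015914]
```

View pics/crop8.png

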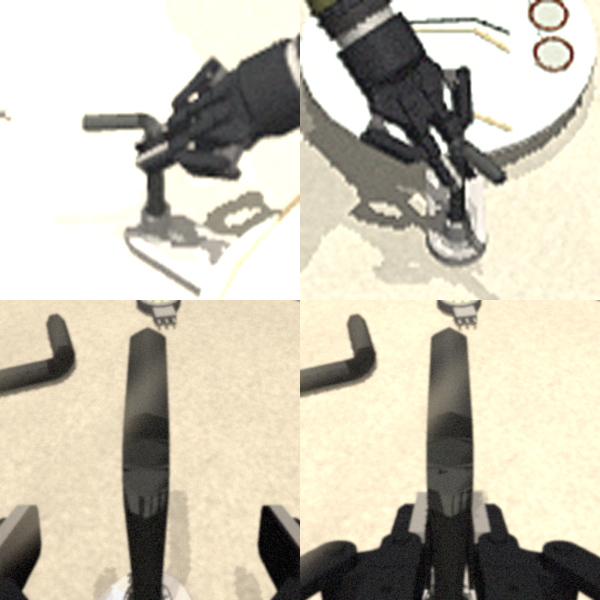

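```bash
python3 - <<'E'
from h import *
M=np.array([.4938,-.0365,.047])
for ph in (-9,-69,-129):
  for h in (0,.03,.12):
    P,rv=tcp_for(keyR1(np.radians(ph)),np.array([M[0],M[1],.086+h]));q=r.ik(P,rv);print(ph,h,None if q is None else q.round(2))
o=r.observe();d=np.array([.0135,-.0383,.9992]);
r.move_l(o['eef_pos']+d*.03,speed=.05);o=r.observe();print(o['clock'],o['width'],o['contact_force'],o['torque'])
r.move_l(o['eef_pos']+d*.12,speed=.2);o=r.observe();print(o['clock'],o['width'],o['contact_force'],o['torque'])
snap('side','s8');snap('scene','c8');snap('wrist','w8')
f=lambda n,x,y:cv2.convertScaleAbs(cv2.resize(load(n)[0][y:y+130,x:x+130],(400,400),interpolation=cv2.INTER_CUBIC),alpha=1.6,beta=20)
cv2.imwrite('pics/crop9.png',np.hstack([f('c8',215,120),f('s8',195,100)]))
E
```

```text
-9 0 [-0.04  0.19 -1.04 -0.27 -0.07  0.09]
-9 0.03 [-0.04  0.12 -0.99 -0.15 -0.07  0.09]
-9 0.12 [-0.04 -0.03 -0.83  0.17 -0.07  0.09]
-69 0 [ 0.19  0.34 -0.69  0.42 -0.6   1.36]
-69 0.03 [ 0.19  0.3  -0.65  0.5  -0.6   1.36]
-69 0.12 [ 0.19  0.19 -0.51  0.75 -0.6   1.36]
-129 0 [ 0.11  0.62 -0.2   1.21 -0.41  2.46]
-129 0.03 [ 0.11  0.58 -0.17  1.28 -0.41  2.46]
-129 0.12 [ 0.11  0.51 -0.05  1.48 -0.41  2.46]
8.7 0.012924693049091706 [-0.25777126 -0.56467161 -3.61638392] [1.12807659 0.42777813 0.01141842]
9.45 0.01247134316227977 [-0.35476873 -1.05310483 -2.89864801] [ 1.12436777  0.37448841 -0.03383996]
```

View pics/crop9.png

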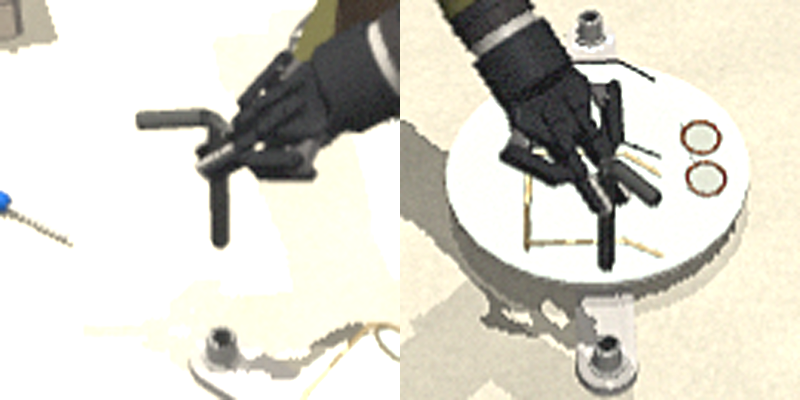

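View pics/w8.png

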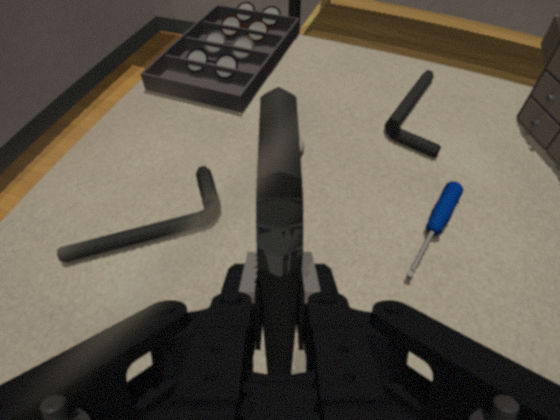

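The key is out and held, and the contact force matches its weight at about 2.8 N. The empty socket mouth is at about (287,230) in scene and (262,212) in side. Next I'll flip it.

```bash
python3 - <<'E'
from h import *
M=np.array([.4945,-.0367,.047]);K=keyR1(np.radians(-9))
P,rv=tcp_for(K,M+[0,0,.063+.09]);r.reach(P,rv);o=r.observe();print(o['clock'],o['width'],o['eef_pos']-P)
P,rv=tcp_for(K,M+[0,0,.063+.02]);r.move_l(P,speed=.12);o=r.observe();print(o['clock'],o['width'],o['contact_force'],o['torque'])
snap('side','s9');snap('scene','c9');snap('wrist','w9')
f=lambda n,x,y:cv2.convertScaleAbs(cv2.resize(load(n)[0][y:y+100,x:x+100],(400,400),interpolation=cv2.INTER_CUBIC),alpha=1.6,beta=20)
cv2.imwrite('pics/crop10.png',np.hstack([f('c9',245,160),f('s9',215,140)]))
E
```

```text
11.0167 0.012737025679868699 [-5.36111979e-04 -8.89619643e-05 -6.90504081e-04]
11.75 0.01298608517576994 [ 0.70769981 -0.33242472 -2.60571254] [0.15955674 0.77279626 0.03311492]
```

View pics/crop10.png

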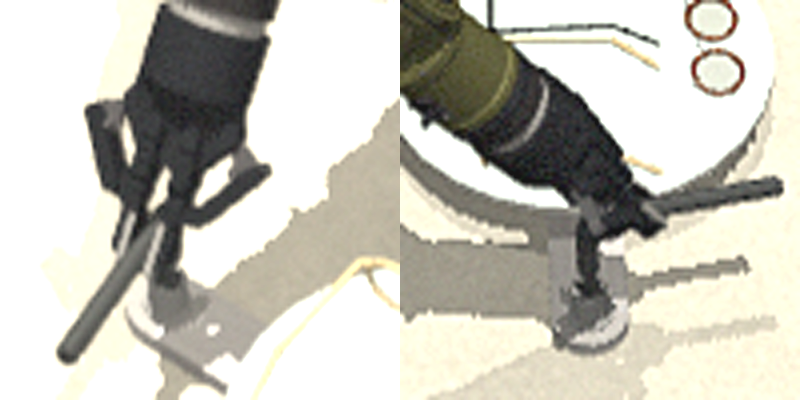

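View pics/w9.png

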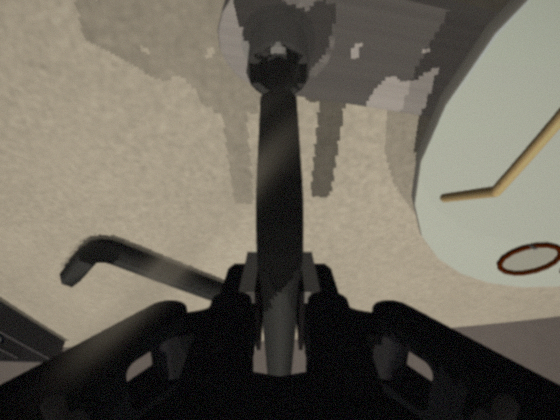

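```bash
python3 - <<'E'
from h import *
a,c=load('w9')
cv2.imwrite('pics/crop11.png',np.clip(255*(cv2.resize(a[0:140,190:370],None,fx=4.2,fy=4.2,interpolation=cv2.INTER_CUBIC)/255.)**.5,0,255).astype(np.uint8))
M=np.array([.4945,-.0367,.047]);o=r.observe();K,b=key_from_tcp(o)
print(proj(c,[M,[.4938,-.0365,.047],[.497,-.037,.047],b+K@[.063,0,0],b]))
for n in('s9','c9'):print(n,proj(load(n)[1],[M,b+K@[.063,0,0],b,b+K@[0,0,-.147]]).tolist())
print(b,K.round(3).tolist())
E
```

```text
[[277.29806201  73.13880978]
 [277.49662812  71.64539245]
 [277.53022024  78.26822306]
 [277.60802867 104.20306708]
 [277.01614881 233.35996533]]
s9 [[261.39171575878675, 210.9839361237661], [261.6209388161273, 206.52693061983308], [261.0358310302948, 193.16281672068567], [309.77319048145495, 184.48808152735825]]
c9 [[287.6176103478757, 228.09282221264644], [287.71235445209703, 223.73179445112754], [288.5077761789265, 209.03240349893306], [261.22118548377955, 248.00007167170054]]
[ 0.495637   -0.03670457  0.13128294] [[0.003, -0.156, -0.988], [-0.0, -0.988, 0.156], [-1.0, -0.0, -0.003]]
```

View pics/crop11.png

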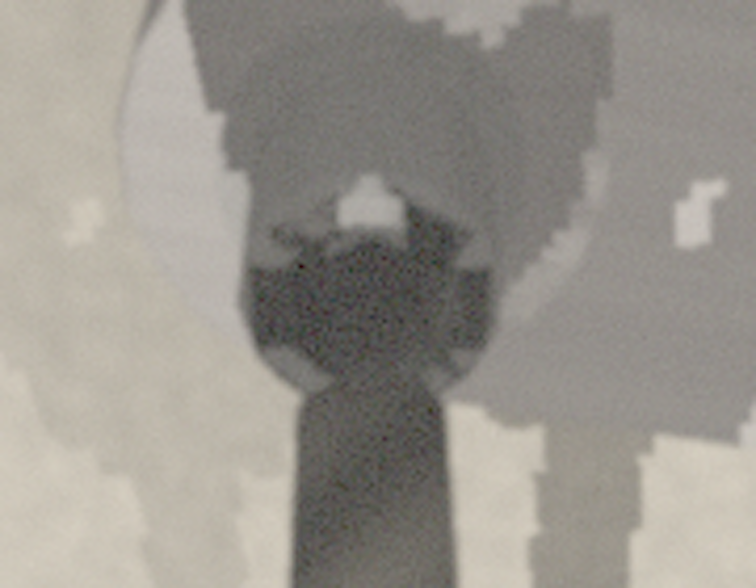

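The key is flipped. In w9 the short tip (centre x ≈ 278.5) is lined up with the mouth (centre about (277.9,71)). I'll lower it gently in steps with a force guard.

```bash
cat >> h.py <<'E'
def down(n,step=.003,lim=12,dirn=np.array([0,0,-1.]),speed=.03):
    p=np.array(r.observe()['eef_pos'])
    for i in range(n):
        p=p+dirn*step; r.move_l(p,speed=speed);o=r.observe();f=o['contact_force']
        print(i,'t%.1f'%o['clock'],'z',round(o['eef_pos'][2],4),np.round(f,1),np.round(o['torque'],2),round(o['width'],4))
        if np.linalg.norm(f-[.5,-.3,-2.7])>lim: return False
    return True
E
python3 - <<'E'
from h import *
down(8); snap('wrist','w10')
a,c=load('w10')
cv2.imwrite('pics/crop12.png',np.clip(255*(cv2.resize(a[0:140,190:370],None,fx=4.2,fy=4.2,interpolation=cv2.INTER_CUBIC)/255.)**.5,0,255).astype(np.uint8))
E
```

```text
0 t12.2 z 0.0969 [-0.5 -0.2 -2.9] [ 0.12  0.88 -0.03] 0.0128
1 t12.4 z 0.0931 [-0.7 -0.  -2.2] [ 0.16  0.88 -0.01] 0.0125
2 t12.7 z 0.09 [ 0.9 -0.1 -2.3] [ 0.13  0.85 -0.03] 0.0127
3 t12.9 z 0.0871 [-0.2  0.3 -2.8] [ 0.1   0.89 -0.02] 0.0126
4 t13.2 z 0.0841 [-0.6  0.3 -2.3] [ 0.08  0.86 -0.05] 0.0127
5 t13.4 z 0.0812 [-0.1  0.3 -3.4] [0.15 0.82 0.01] 0.0129
6 t13.7 z 0.0781 [-0.3 -0.1 -2.6] [0.12 0.87 0.03] 0.0128
7 t13.9 z 0.0751 [ 0.9  0.  -3.4] [ 0.13  0.82 -0.04] 0.0126
```

View pics/crop12.png

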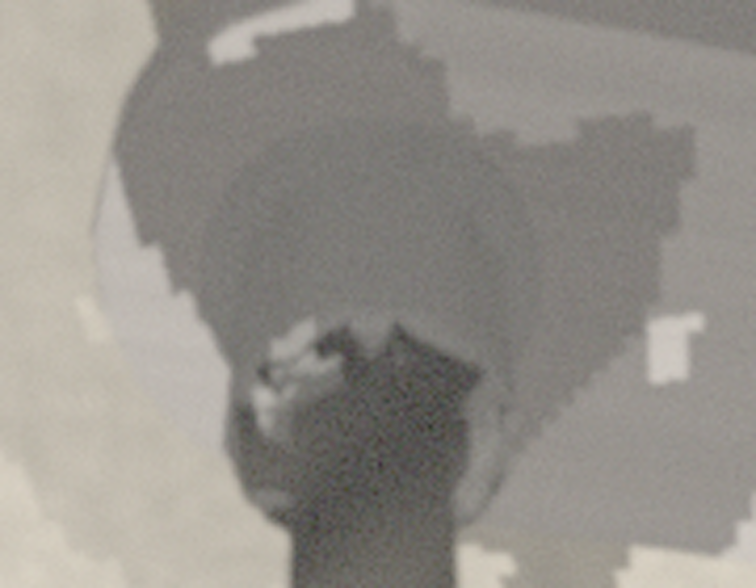

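```bash
python3 - <<'E'
from h import *
down(8,lim=10); o=r.observe();print(key_from_tcp(o)[1])
snap('wrist','w11');snap('side','s11');snap('scene','c11')
a,c=load('w11')
A=np.clip(255*(cv2.resize(a[20:200,190:370],(400,400),interpolation=cv2.INTER_CUBIC)/255.)**.5,0,255).astype(np.uint8)
f=lambda n,x,y:np.clip(255*(cv2.resize(load(n)[0][y:y+80,x:x+80],(400,400),interpolation=cv2.INTER_CUBIC)/255.)**.6,0,255).astype(np.uint8)
cv2.imwrite('pics/crop13.png',np.hstack([A,f('s11',225,160)]))
E
```

```text
0 t14.2 z 0.0719 [-0.3 -0.1 -2.2] [ 0.17  0.81 -0.05] 0.0123
1 t14.5 z 0.069 [-1.  -0.4 -3.1] [ 0.18  0.93 -0.02] 0.013
2 t14.7 z 0.0661 [-0.6  0.5 -3.5] [ 0.16  1.03 -0.02] 0.0129
3 t15.0 z 0.063 [-1.2  0.2 -3. ] [ 0.17  1.05 -0.01] 0.0127
4 t15.2 z 0.06 [-0.3  0.1 -2.4] [ 0.14  1.03 -0.02] 0.0129
5 t15.5 z 0.057 [-0.7  0.5 -2.8] [ 0.14  0.99 -0.05] 0.0126
6 t15.7 z 0.0554 [-5.4 -0.1  5.9] [ 0.05  1.07 -0.05] 0.0128
[ 0.49646221 -0.03688253  0.08714432]
```

View pics/crop13.png

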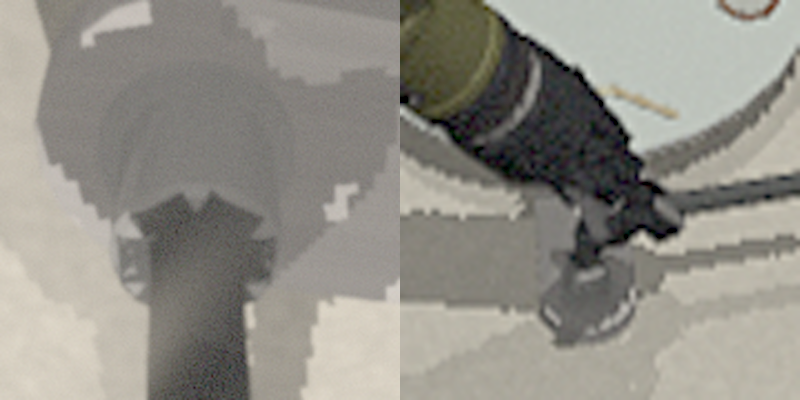

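The short arm slid in about 20 mm freely and bottomed with the bend at z≈0.087, against 0.086 expected, so it is home. I'll press slightly, hold, let go and back off, then check.

```bash
python3 - <<'E'
from h import *
down(1,step=.0015);r.sleep(.4);o=r.observe();print(key_from_tcp(o)[1])
r.let_go();o=r.observe();tz=R.from_rotvec(o['ee_rot']).as_matrix()[:,2];print(o['clock'],o['contact_force'])
r.move_l(o['eef_pos']-tz*.12,speed=.2);print(r.observe()['clock'])
snap('wrist','w12');snap('side','s12');snap('scene','c12')
M=np.array([.4945,-.0367,0])
for sg in (1,-1):
  for ph in (-9,-30,-60,-90,-100):
    e=az(np.radians(ph));x=sg*az(np.radians(ph-90));z=np.array([0,0,-1.]);Rt=np.c_[x,np.cross(z,x),z]
    P=M+e*.115-az(np.radians(ph-90))*.02+[0,0,.05];q=r.ik(P,R.from_matrix(Rt).as_rotvec());print(sg,ph,None if q is None else q.round(2))
f=lambda n,x,y:np.clip(255*(cv2.resize(load(n)[0][y:y+80,x:x+80],(400,400),interpolation=cv2.INTER_CUBIC)/255.)**.6,0,255).astype(np.uint8)
cv2.imwrite('pics/crop14.png',np.hstack([f('c12',235,180),f('s12',240,160)]))
E
```

```text
0 t16.1 z 0.0549 [-5.4  0.5  5.9] [0.02 1.14 0.01] 0.0127
[ 0.49704696 -0.03703342  0.08664731]
17.2083 [ 0.35221409 -0.35286931  0.13538949]
17.9583
1 -9 [-0.06  0.51 -0.19  0.87 -0.   -1.47]
1 -30 [-0.13  0.51 -0.2   0.87  0.   -1.17]
1 -60 [-0.22  0.47 -0.27  0.84 -0.   -0.74]
1 -90 [-0.29  0.4  -0.39  0.79  0.   -0.29]
1 -100 [-0.3   0.37 -0.43  0.77  0.   -0.13]
-1 -9 [-0.06  0.51 -0.19  0.87 -0.    1.67]
-1 -30 [-0.13  0.51 -0.2   0.87  0.    1.97]
-1 -60 [-0.22  0.47 -0.27  0.84 -0.    2.4 ]
-1 -90 [-0.29  0.4  -0.39  0.79  0.    2.85]
-1 -100 [-0.3   0.37 -0.43  0.77 -0.    3.02]
```

View pics/crop14.png

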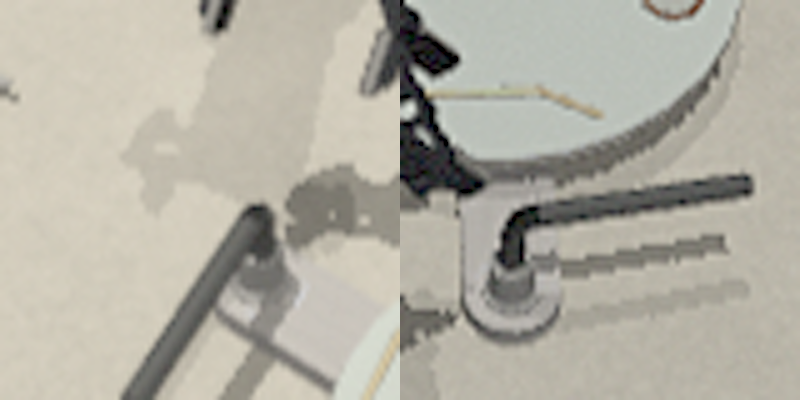

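View pics/w12.png

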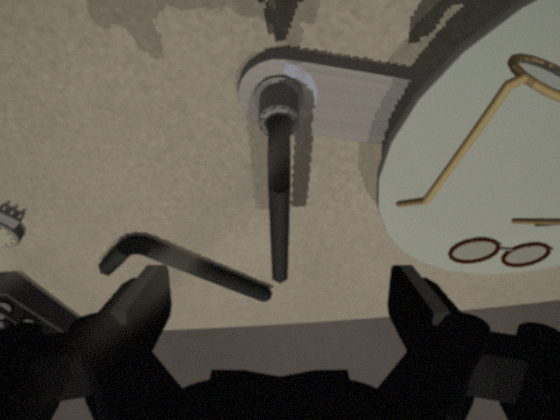

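```bash
cat >> h.py <<'E'
MZ=np.array([.4955,-.0367,0])
def push_pose(a,gap=0,z=.052,rad=.11):
    e=az(a);x=az(a-np.pi/2);zz=np.array([0,0,-1.]);Rt=np.c_[x,np.cross(zz,x),zz]
    return MZ+e*rad-x*(.018+gap)+[0,0,z], R.from_matrix(Rt).as_rotvec()
E
python3 - <<'E'
from h import *
_,c=load('w12');_,s=load('s12')
for uv in((280,281),(279.5,270)):
    p=onz(c,uv,.088)-MZ;print(p,np.degrees(np.arctan2(p[1],p[0])),np.hypot(p[0],p[1]))
a0=np.radians(-9)
r.close()
P,rv=push_pose(a0,.015,.13);r.reach(P,rv);print(r.observe()['clock'])
P,rv=push_pose(a0,.015);r.move_l(P,speed=.12);o=r.observe();print(o['clock'],o['contact_force'],o['torque'],P-o['eef_pos'])
snap('wrist','w13');snap('side','s13');snap('scene','c13')
f=lambda n,x,y:np.clip(255*(cv2.resize(load(n)[0][y:y+100,x:x+100],(400,400),interpolation=cv2.INTER_CUBIC)/255.)**.6,0,255).astype(np.uint8)
cv2.imwrite('pics/crop15.png',np.hstack([f('c13',220,170),f('s13',240,130)]))
E
```

```text
[ 0.13749667 -0.02035541  0.088     ] -8.421068074795645 0.13899523661021593
[ 0.11833446 -0.01779429  0.088     ] -8.551656184028902 0.11966486998689764
20.2667
21.0667 [ 0.39389429 -0.63030245  0.25927251] [0.03222002 0.02436236 0.01967093] [-4.88511589e-04  9.66787428e-06 -7.57481464e-04]
```

View pics/crop15.png

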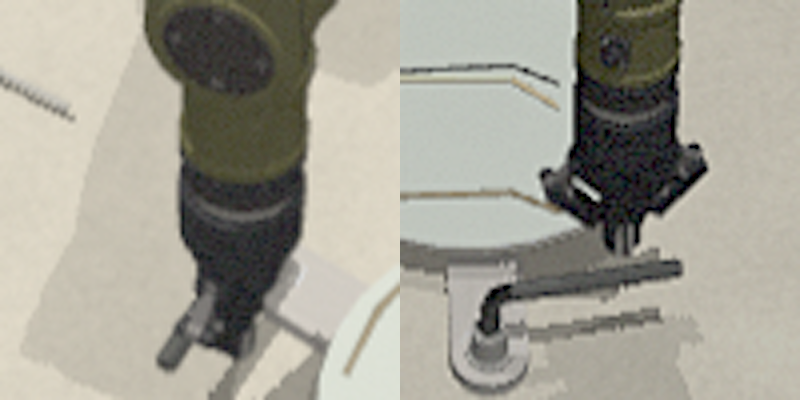

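View pics/w13.png

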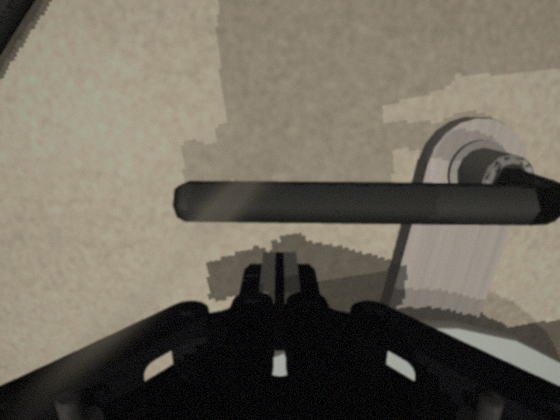

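The closed fingers are beside the long arm on its disc side, at a radius of about 0.1 m and below its top. Pushing clockwise now.

```bash
cat > push.py <<'E'
from h import *
import sys
def push(a_from,a_to,step,lim):
    a=a_from
    while a>a_to:
        a-=step;P,rv=push_pose(np.radians(a));r.move_l(P,rv,speed=.06);o=r.observe()
        t=az(np.radians(a-90));e=az(np.radians(a));F=-o['contact_force']
        print('a%.0f t%.1f Ft %.1f Fr %.1f Fz %.1f  err %s'%(a,o['clock'],F@t,F@e,F[2],np.round((P-o['eef_pos'])*1e3,1)))
        if F@t>lim:break
    return a
E
python3 - <<'E'
from push import *
P,rv=push_pose(np.radians(-9));r.move_l(P,rv,speed=.05);print(r.observe()['contact_force'])
a=push(-9,-39,5,14)
snap('wrist','w14');snap('side','s14');snap('scene','c14')
f=lambda n,x,y:np.clip(255*(cv2.resize(load(n)[0][y:y+100,x:x+100],(400,400),interpolation=cv2.INTER_CUBIC)/255.)**.6,0,255).astype(np.uint8)
cv2.imwrite('pics/crop16.png',np.hstack([f('w14',180,150),f('s14',240,130)]))
E
```

```text
[ 0.20586057 -0.59355085 -0.11164415]
a-14 t22.0 Ft -0.5 Fr 0.3 Fz -0.4  err [ 0.1 -0.2  0.1]
a-19 t22.3 Ft 3.0 Fr 1.2 Fz -1.0  err [-0.2 -0.9 -0.1]
a-24 t22.6 Ft 2.3 Fr 1.4 Fz -1.2  err [-0.1 -0.6 -0.1]
a-29 t22.9 Ft 3.7 Fr 1.4 Fz -1.6  err [-0.2 -0.2 -0.1]
a-34 t23.2 Ft 3.0 Fr 0.9 Fz -1.6  err [-0.2 -0.2 -0.1]
a-39 t23.5 Ft 3.2 Fr 1.7 Fz -1.7  err [-0.3 -0.1 -0.1]
```

View pics/w14.png

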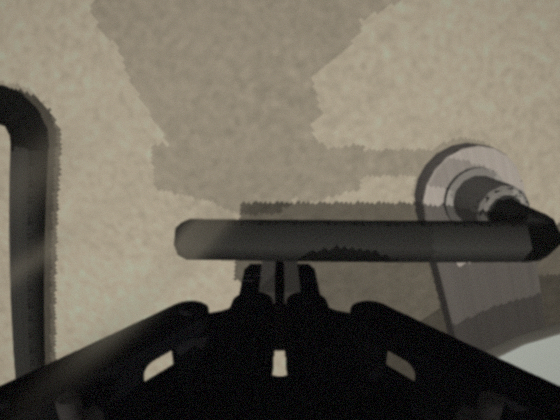

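View pics/crop16.png

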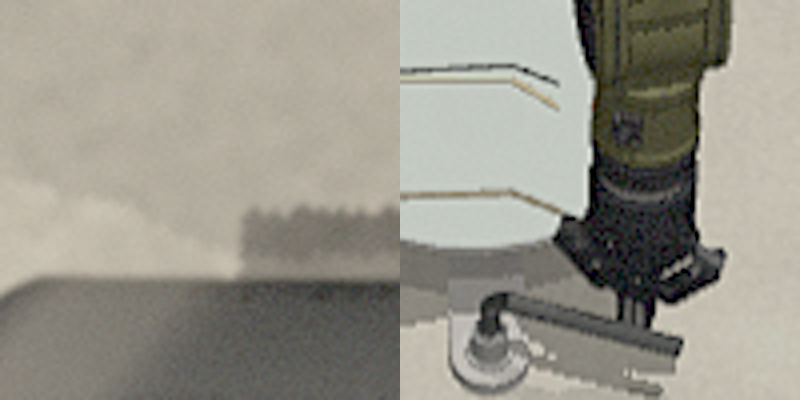

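The key turns smoothly at about 3.5 N and stays seated. I'll continue until it is solid.

```bash
python3 - <<'E'
from push import *
a=push(-39,-75,4,10.5)
if a<-66: a=push(a,-90,1.5,10.5)
r.sleep(.2);o=r.observe();print(o['clock'],o['contact_force'])
snap('wrist','w15');snap('side','s15');snap('scene','c15')
E
```

```text
a-43 t23.9 Ft 3.6 Fr 0.5 Fz -2.7  err [-0.3 -0.  -0.1]
a-47 t24.2 Ft 4.4 Fr 0.8 Fz -2.0  err [-0.4  0.  -0.1]
a-51 t24.5 Ft 4.6 Fr 1.4 Fz -0.6  err [-0.4  0.  -0.1]
a-55 t24.8 Ft 4.4 Fr 0.9 Fz -3.4  err [-0.5  0.  -0.2]
a-59 t25.1 Ft 5.3 Fr 0.9 Fz -2.9  err [-0.5  0.1 -0.2]
a-63 t25.4 Ft 4.8 Fr 0.1 Fz -2.9  err [-0.5  0.1 -0.2]
a-67 t25.6 Ft 5.2 Fr 0.4 Fz -2.2  err [-0.5  0.2 -0.2]
a-71 t25.9 Ft 4.8 Fr 0.5 Fz -1.8  err [-0.6  0.2 -0.2]
a-75 t26.2 Ft 4.5 Fr 1.0 Fz -2.7  err [-0.7  0.2 -0.2]
a-76 t26.5 Ft 5.6 Fr 1.3 Fz -2.8  err [-1.1  0.1 -0.3]
a-78 t26.7 Ft 6.3 Fr 0.1 Fz -2.3  err [-1.3  0.1 -0.3]
a-80 t27.0 Ft 5.6 Fr 0.0 Fz -2.5  err [-1.3  0.1 -0.3]
a-81 t27.2 Ft 5.3 Fr 0.8 Fz -2.6  err [-1.4  0.2 -0.3]
a-82 t27.5 Ft 7.2 Fr 0.9 Fz -1.9  err [-1.9  0.1 -0.4]
a-84 t27.7 Ft 7.0 Fr 1.1 Fz -1.0  err [-2.1  0.1 -0.5]
a-86 t28.0 Ft 9.3 Fr 2.5 Fz -1.8  err [-3.  -0.  -0.7]
a-87 t28.2 Ft 8.5 Fr 2.1 Fz -1.8  err [-2.9  0.  -0.7]
a-88 t28.5 Ft 6.7 Fr 2.2 Fz -3.8  err [-2.3  0.2 -0.6]
a-90 t28.7 Ft 8.8 Fr 2.4 Fz -2.7  err [-3.5  0.1 -0.9]
28.9167 [8.39203078 1.97975579 1.71838148]
```

View pics/s15.png

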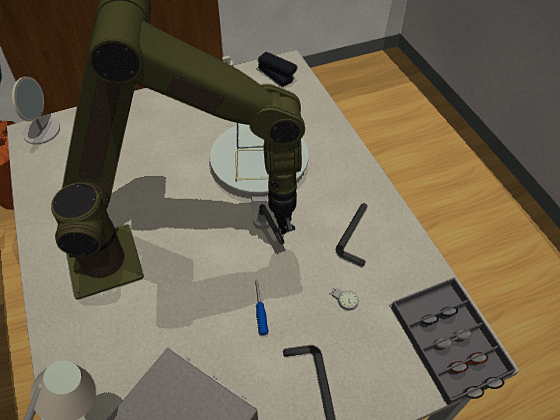

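View pics/w15.png

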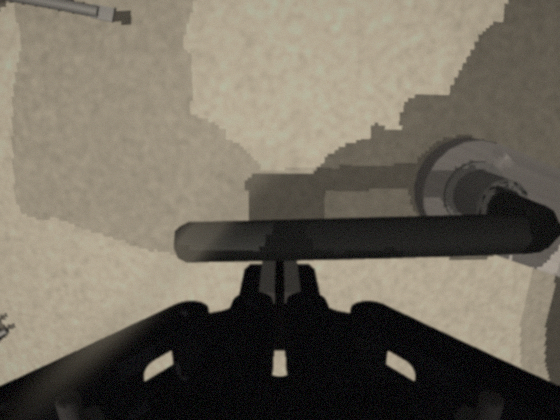

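```bash
cat > azm.py <<'E'
from h import *
def azim(n,uvs,z=.093):
    c=load(n)[1]
    for uv in uvs:
        p=onz(c,uv,z);d=p-MZ;print(n,uv,p.round(4),'az',np.degrees(np.arctan2(d[1],d[0])).round(2),'r',np.hypot(d[0],d[1]).round(4))
E
python3 - <<'E'
from azm import *
azim('w13',[(200,201),(280,202),(400,203)]);azim('w15',[(200,241),(280,240),(400,238)])
from push import *
a=push(-90,-97,1.5,13);r.sleep(.1);snap('wrist','w16');o=r.observe();print(o['clock'],o['contact_force'])
E
```

```text
w13 (200, 201) [ 0.6298 -0.0607  0.093 ] az -10.13 r 0.1365
w13 (280, 202) [ 0.603  -0.0561  0.093 ] az -10.23 r 0.1092
w13 (400, 203) [ 0.5623 -0.0493  0.093 ] az -10.71 r 0.068
w15 (200, 241) [ 0.4942 -0.174   0.093 ] az -90.53 r 0.1373
w15 (280, 240) [ 0.4937 -0.1459  0.093 ] az -90.94 r 0.1092
w15 (400, 238) [ 0.4929 -0.1036  0.093 ] az -92.21 r 0.0669
a-92 t29.3 Ft 9.1 Fr 2.6 Fz -1.9  err [-3.5  0.2 -0.9]
a-93 t29.6 Ft 6.6 Fr 1.9 Fz -1.9  err [-2.1  0.5 -0.6]
a-94 t29.8 Ft 8.4 Fr 3.0 Fz -1.8  err [-3.4  0.4 -0.9]
a-96 t30.1 Ft 8.2 Fr 2.4 Fz -1.3  err [-3.7  0.5 -0.9]
a-98 t30.3 Ft 9.4 Fr 2.7 Fz -2.0  err [-4.4  0.6 -1.1]
30.4667 [9.32135741 2.25717151 1.08375177]
```

View pics/w16.png

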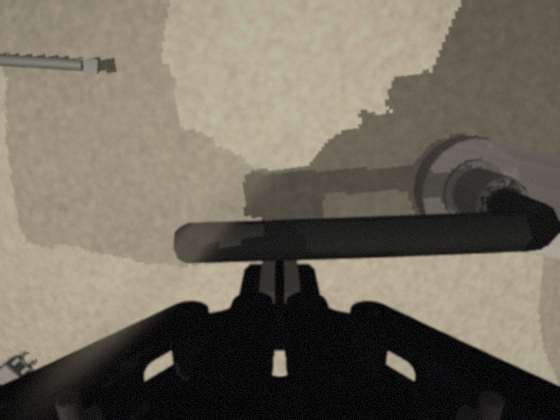

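The arm has swung more than 80°, past the ≈1.0–1.4 rad expected, without the force climbing further. I'll stop, ease off and check the seating.

```bash
python3 - <<'E'
from azm import *
snap('side','s16');snap('scene','c16')
azim('w16',[(200,243),(280,241),(400,236)])
P,rv=push_pose(np.radians(-97.5),.03);r.move_l(P,rv,speed=.1);r.sleep(.1);snap('wrist','w17');snap('side','s17');print(r.observe()['clock'],r.observe()['contact_force'])
f=lambda n,x,y:np.clip(255*(cv2.resize(load(n)[0][y:y+70,x:x+70],(400,400),interpolation=cv2.INTER_CUBIC)/255.)**.6,0,255).astype(np.uint8)
cv2.imwrite('pics/crop17.png',np.hstack([f('s16',235,190),f('s17',235,190)]))
E
```

```text
w16 (200, 243) [ 0.4779 -0.173   0.093 ] az -97.35 r 0.1374
w16 (280, 241) [ 0.4807 -0.1449  0.093 ] az -97.78 r 0.1092
w16 (400, 236) [ 0.4844 -0.1027  0.093 ] az -99.59 r 0.0669
31.2167 [-0.21346002  0.67428134 -0.83966717]
```

View pics/crop17.png

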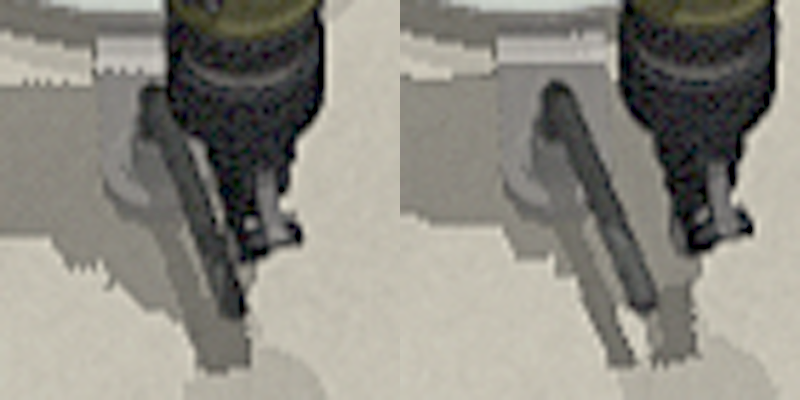

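View pics/w17.png

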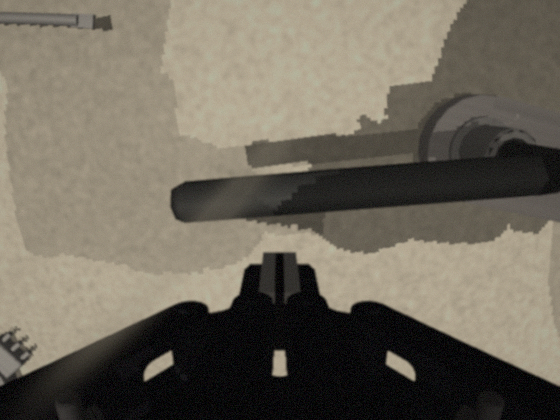

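```bash
python3 - <<'E'
from azm import *
def dirn(n,u,v,zu=.093,zv=.093):
    c=load(n)[1];d=onz(c,u,zu)-onz(c,v,zv);print(n,'arm dir',np.degrees(np.arctan2(d[1],d[0])).round(1),'foot dist of line from MZ mm',(1e3*np.cross(d[:2]/np.linalg.norm(d[:2]),(MZ-onz(c,v,zv))[:2])).round(1))
dirn('w13',(190,201),(420,203));dirn('w14',(190,239.5),(500,242));dirn('w15',(190,241),(500,237));dirn('w16',(190,243.5),(500,233));dirn('w17',(190,202),(500,175.5))
azim('w17',[(190,202),(500,175.5)])
E
```

```text
w13 arm dir -9.5 foot dist of line from MZ mm 1.6
w14 arm dir -39.5 foot dist of line from MZ mm 2.9
w15 arm dir -89.2 foot dist of line from MZ mm 3.2
w16 arm dir -95.4 foot dist of line from MZ mm 4.5
w17 arm dir -92.4 foot dist of line from MZ mm 3.8
w17 (190, 202) [ 0.4859 -0.1762  0.093 ] az -93.92 r 0.1398
w17 (500, 175.5) [ 0.4903 -0.0703  0.093 ] az -98.81 r 0.034<stdin>:3: DeprecationWarning: Arrays of 2-dimensional vectors are deprecated. Use arrays of 3-dimensional vectors instead. (deprecated in NumPy 2.0)
```

```bash
python3 - <<'E'
from azm import *
w=load('w17')[1];s=load('s17')[1]
print('tip',tri((w,(176,202)),(s,(278.6,242.5))));
r.move_l(r.observe()['eef_pos']+[0,0,.09],speed=.25)
# look from above, camera over bolt
z=np.array([0,0,-1.]);x=az(np.radians(-187.5));Rt=np.c_[x,np.cross(z,x),z]
Cdir=Rt@np.array([.067,0,-.163]);look=Rt@np.array([-.267,0,.964])
cam=MZ+[0,0,.06]-look*.17;P=cam-Cdir;print(P,r.ik(P,R.from_matrix(Rt).as_rotvec()))
snap('side','s18');snap('scene','c18');print(r.observe()['clock'])
f=lambda n,x,y:np.clip(255*(cv2.resize(load(n)[0][y:y+70,x:x+70],(400,400),interpolation=cv2.INTER_CUBIC)/255.)**.6,0,255).astype(np.uint8)
cv2.imwrite('pics/crop18.png',np.hstack([f('s18',235,190),f('c18',235,180)]))
E
```

```text
tip (array([ 0.48956113, -0.18513729,  0.08050668]), [0.0015195386018195544, 0.001519538601819367])
[ 0.51692512 -0.03952067  0.06088   ] [-0.07630494  0.36179907 -0.41478152  0.79421574  0.          0.05459476]
31.825
```

View pics/crop18.png

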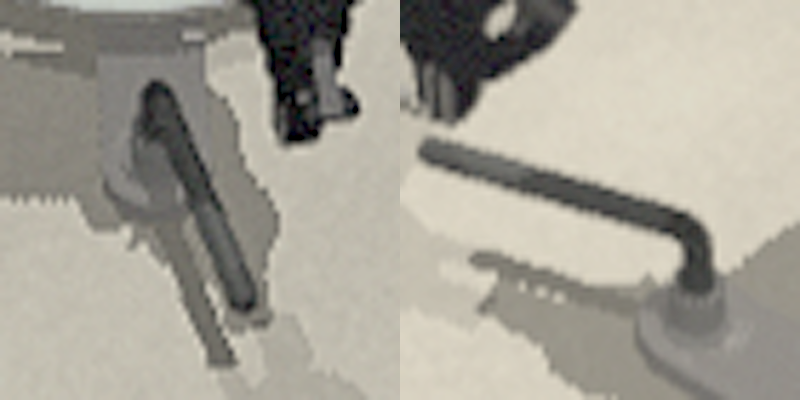

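The key stands home and level: the long tip triangulates to z≈0.08. The swing was larger than predicted, though, so I'll look closely from above at the bolt and socket.

```bash
python3 - <<'E'
from azm import *
z=np.array([0,0,-1.]);x=az(0.);Rt=np.c_[x,np.cross(z,x),z]
look=Rt@np.array([-.267,0,.964]);cam=np.array([.4955,-.0367,.06])-look*.215;P=cam-Rt@np.array([.067,0,-.163]);print(P)
o=r.observe();r.move_l(o['eef_pos']+[0,0,.05],speed=.25)
r.reach(P,R.from_matrix(Rt).as_rotvec());o=r.observe();print(o['clock'],o['eef_pos'],o['contact_force'])
a,c=snap('wrist','w19');u=proj(c,[.4955,-.0367,.047])[0];print(u)
x0,y0=int(u[0])-60,int(u[1])-50
cv2.imwrite('pics/crop19.png',np.clip(255*(cv2.resize(a[max(y0,0):y0+100,x0:x0+130],None,fx=6,fy=6,interpolation=cv2.INTER_CUBIC)/255.)**.5,0,255).astype(np.uint8))
E
```

```text
[ 0.485905 -0.0367    0.10426 ]
34.8833 [ 0.48590875 -0.03676208  0.10419854] [-0.49362626  0.05410608 -0.17404366]
[280.0932518  202.16191678]
```

View pics/crop19.png

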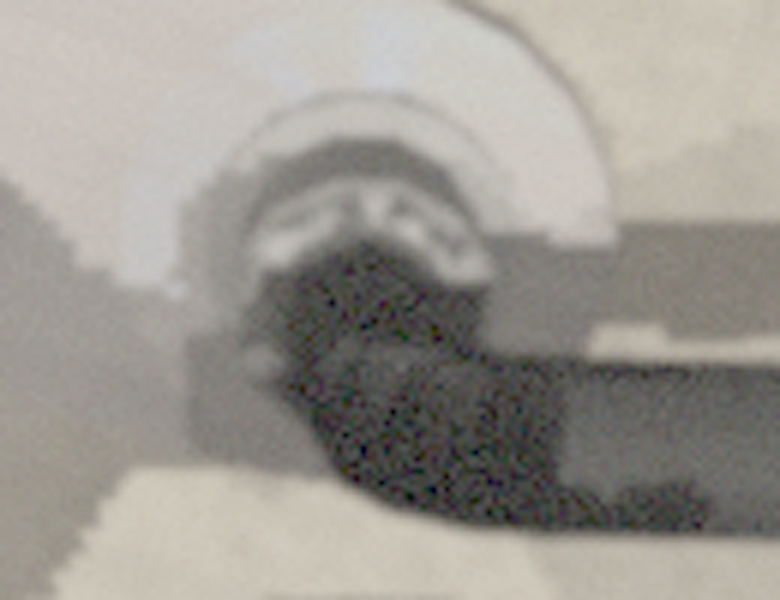

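View pics/w19.png

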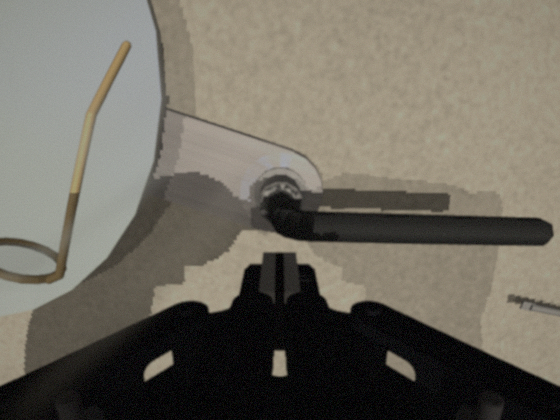

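```bash
python3 - <<'E'
from azm import *
a,c=load('w19')
g=cv2.GaussianBlur(cv2.cvtColor(a,cv2.COLOR_BGR2GRAY),(3,3),0).astype(int)
print([(x,[y for y in range(195,255) if g[y,x]<62][0],[y for y in range(195,255) if g[y,x]<62][-1]) for x in (340,380,420,460,500,530)])
print(g[200:256:2,420])
for u in((320,226),(420,229.5),(530,232)):
  print(u,(onz(c,u,.086)-MZ).round(4))
E
```

```text
[(340, 213, 241), (380, 214, 241), (420, 215, 242), (460, 216, 243), (500, 217, 244), (530, 218, 244)]
[ 69  67  66  67  71 106 124  79  33  34  37  37  42  43  46  46  48  47
  45  39  35  45 102 136 137 135 136 133]
(320, 226) [-0.0024 -0.0204  0.086 ]
(420, 229.5) [-0.0044 -0.0728  0.086 ]
(530, 232) [-0.0063 -0.1351  0.086 ]
```

From above the key is seated and upright: the arm's line passes within about 2 mm of the bolt axis. However, a socket corner appears near azimuth 0° while the arm lies at -92°. So after the stop (force rise near -76°) the key was probably wound on past its play and is jammed in the socket. I'll ease it back counter-clockwise with a force too small to loosen the bolt.

```bash
cat >> push.py <<'E'
def bpose(a,gap=0,z=.052,rad=.11):
    P,rv=push_pose(np.radians(a),0,z,rad);return P+az(np.radians(a-90))*(.036+gap),rv
def back(a,a_to,step,lim):
    while a<a_to:
        a+=step;P,rv=bpose(a);r.move_l(P,rv,speed=.05);o=r.observe();F=-o['contact_force'];t=az(np.radians(a-90))
        print('a%.1f t%.1f Fccw %.1f Fr %.1f Fz %.1f'%(a,o['clock'],-F@t,F@az(np.radians(a)),F[2]))
        if -F@t>lim:break
    return a
E
python3 - <<'E'
from push import *
P,rv=bpose(-93,.018,.12);r.reach(P,rv)
P,rv=bpose(-93,.018);r.move_l(P,rv,speed=.15);P,rv=bpose(-95);r.move_l(P,rv,speed=.1);print(r.observe()['clock'],r.observe()['contact_force'])
a=back(-95,-80,2,3.6)
snap('wrist','w20');snap('side','s20');
E
```

```text
38.6167 [-0.73963541  1.05951477 -0.43245793]
a-93.0 t38.9 Fccw -0.6 Fr 0.1 Fz -0.9
a-91.0 t39.1 Fccw 2.0 Fr -0.1 Fz -1.0
a-89.0 t39.4 Fccw 1.7 Fr -1.0 Fz -0.9
a-87.0 t39.6 Fccw 2.1 Fr -0.6 Fz -0.3
a-85.0 t39.9 Fccw 2.2 Fr 0.4 Fz 0.4
a-83.0 t40.1 Fccw 1.6 Fr 0.5 Fz 0.1
a-81.0 t40.4 Fccw 2.0 Fr 0.5 Fz -0.3
a-79.0 t40.6 Fccw 2.0 Fr 0.9 Fz -0.3
```

View pics/w20.png

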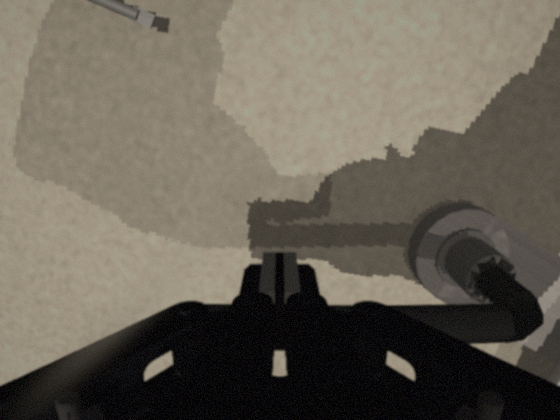

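It slid back 12° under only about 2 N, so the key really had over-wound in the socket; 2 N is too little to turn the bolt. I'll ease it a few degrees more, then re-push clockwise with a force cap to confirm it is solid.

```bash
python3 - <<'E'
from push import *
a=back(-79,-74,1.5,3.2)
P,rv=bpose(a,.012);r.move_l(P,rv,speed=.15)
P,rv=bpose(a,.012,.12);r.move_l(P,rv,speed=.25)
P,rv=push_pose(np.radians(a+2),.012,.12);r.move_l(P,rv,speed=.25);snap('wrist','w21');print(r.observe()['clock'])
P,rv=push_pose(np.radians(a+2),.012);r.move_l(P,rv,speed=.25);
P,rv=push_pose(np.radians(a+4),0);r.move_l(P,rv,speed=.15);print(r.observe()['clock'],r.observe()['contact_force'])
b=push(a+4,-84,2,6.8)
r.sleep(.15);o=r.observe();print(o['clock'],o['contact_force']);snap('wrist','w22')
E
```

```text
a-77.5 t41.0 Fccw 2.2 Fr 0.6 Fz 0.1
a-76.0 t41.2 Fccw 2.4 Fr 0.6 Fz -0.9
a-74.5 t41.5 Fccw 2.4 Fr 1.0 Fz -0.1
a-73.0 t41.7 Fccw 1.7 Fr 0.1 Fz 0.4
42.85
43.525 [ 0.94622008 -0.19521749  0.04506845]
a-71 t43.8 Ft 0.0 Fr -1.0 Fz -1.0  err [-0.7  0.2 -0.8]
a-73 t44.0 Ft 0.4 Fr -0.6 Fz 0.9  err [-0.2 -0.  -0.1]
a-75 t44.3 Ft 2.3 Fr 1.2 Fz 0.6  err [-1.2 -0.3 -0.3]
a-77 t44.5 Ft 4.8 Fr 1.1 Fz -0.1  err [-1.9 -0.5 -0.4]
a-79 t44.8 Ft 5.4 Fr 1.1 Fz 0.3  err [-1.9 -0.4 -0.4]
a-81 t45.0 Ft 5.7 Fr 1.1 Fz 0.8  err [-2.  -0.3 -0.5]
a-83 t45.3 Ft 5.0 Fr 3.0 Fz 0.8  err [-2.1 -0.3 -0.5]
a-85 t45.5 Ft 5.3 Fr 1.4 Fz 1.5  err [-2.2 -0.2 -0.5]
45.675 [ 5.02925468  2.61293159 -1.39323067]
```

View pics/w22.png

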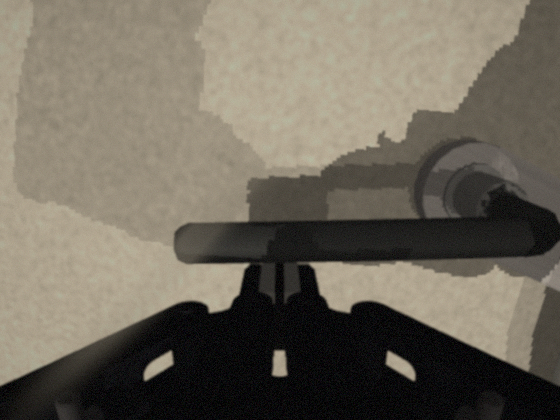

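The back-nudge needed about 2 N and the re-push about 5 N. That also fits a bolt with direction-dependent drag that came back a little, so I can't assume it stayed at the stop. I'll push again to where the force had clearly risen (≈9 N at -96°), then leave it alone.

```bash
python3 - <<'E'
from push import *
b=push(-85,-97.5,2,10.5)
r.sleep(.3);o=r.observe();print(o['clock'],o['contact_force'])
P,rv=push_pose(np.radians(b),.03);r.move_l(P,rv,speed=.12);snap('wrist','w23')
r.move_l(P+[0,0,.09],speed=.25);r.sleep(.1);snap('side','s23');snap('scene','c23');snap('wrist','w24');o=r.observe();print(o['clock'],o['contact_force'])
f=lambda n,x,y:np.clip(255*(cv2.resize(load(n)[0][y:y+70,x:x+70],(400,400),interpolation=cv2.INTER_CUBIC)/255.)**.6,0,255).astype(np.uint8)
cv2.imwrite('pics/crop23.png',np.hstack([f('s23',235,190),f('c23',235,180)]))
E
```

```text
a-87 t46.0 Ft 5.8 Fr 1.8 Fz 1.4  err [-2.3 -0.1 -0.5]
a-89 t46.2 Ft 5.6 Fr 3.0 Fz 1.2  err [-2.4 -0.1 -0.6]
a-91 t46.5 Ft 4.9 Fr 1.4 Fz 1.7  err [-2.5  0.  -0.6]
a-93 t46.7 Ft 6.1 Fr 1.8 Fz 0.6  err [-2.6  0.1 -0.6]
a-95 t47.0 Ft 6.3 Fr 2.1 Fz 1.7  err [-2.7  0.2 -0.7]
a-97 t47.2 Ft 7.6 Fr 3.0 Fz 2.1  err [-4.2  0.2 -1. ]
a-99 t47.5 Ft 8.0 Fr 3.0 Fz 2.2  err [-5.   0.3 -1.3]
47.775 [ 9.16561509  1.88993489 -2.25701435]
48.9833 [ 0.90818633  0.44681162 -0.07254893]
```

View pics/crop23.png

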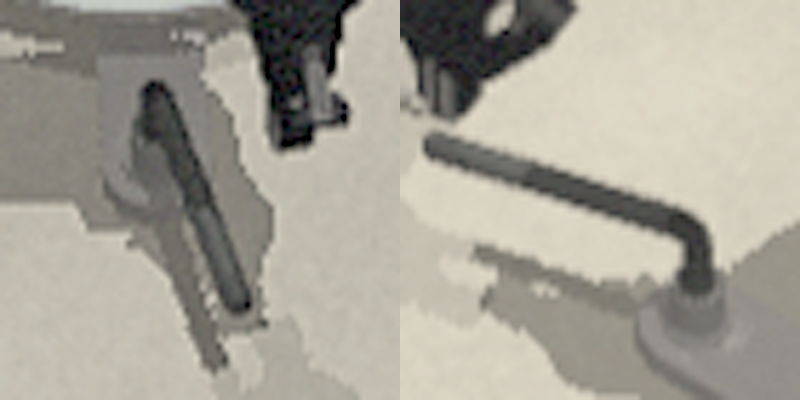

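View pics/w23.png

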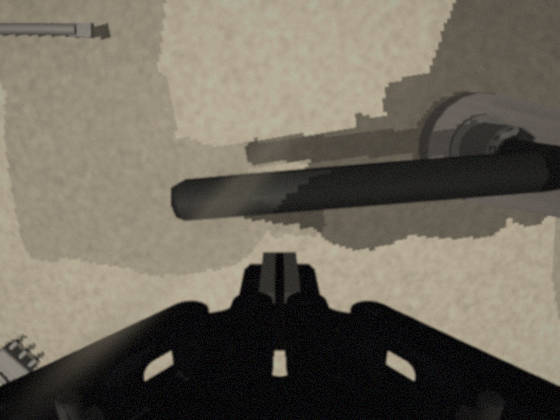

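View pics/s23.png

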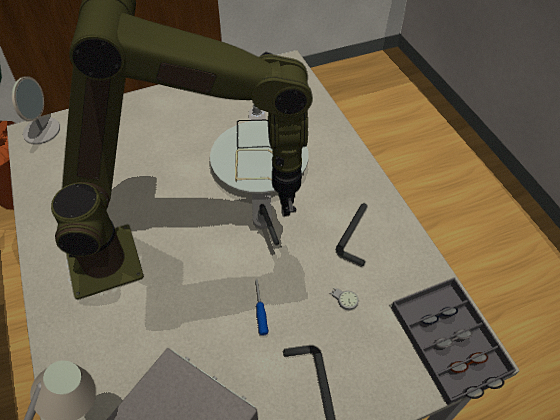

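```bash
python3 - <<'E'
from azm import *
azim('w23',[(190,200),(400,185)],.086)
a=load('s2')[0].astype(int);b=load('s23')[0].astype(int)
for n,(x0,x1,y0,y1) in dict(gauge=(325,365,280,315),driver=(250,275,275,340),frames=(225,270,115,185)).items():
    print(n,np.abs(a-b)[y0:y1,x0:x1].max(2).mean().round(1), cv2.phaseCorrelate(a[y0:y1,x0:x1].mean(2),b[y0:y1,x0:x1].mean(2)))
r.close_job();print('done')
E
```

```text
w23 (190, 200) [ 0.4841 -0.1781  0.086 ] az -94.59 r 0.1419
w23 (400, 185) [ 0.4903 -0.1034  0.086 ] az -94.45 r 0.0669
gauge 14.8 ((0.005896458551397643, -0.030148869701985603), 0.9433518909355214)
driver 11.7 ((0.4306738278533988, 0.03999902732911664), 1.0245069765943395)
frames 17.5 ((0.45515003659874864, 0.16710629070027494), 0.7635582997217017)
the job is handed in; nothing more can be done
done
```

I lifted the key out, flipped it and seated its short arm in the same bolt. I then swung the long arm clockwise to about -94° azimuth, from about -9°, backed off and handed the job in at about 49 s.

**What the last checks showed**
- **Key:** it stood home and upright. It bottomed with the bend at z ≈ 0.087 m, against 0.086 m expected. After the first swing the arm's line passed within about 2 mm of the bolt axis; after the last push I judged seating from the pictures only.
- **Bolt:** it held still under about 9 N at 0.11 m, roughly 1.0 N m. That is more than the 0.75 N m of drag at the stop, so I take it to be solid. I could not read the bolt angle directly.
- **Frames, lens gauge, screwdriver:** in the side view they shifted by less than 0.5 pixel, about 1 mm.
- **Gripper:** it was about 9 cm above the key, touching nothing.

**What disagreed or went wrong**
- **Fingertips:** they sat about 34 mm farther back along the tool than the text says. The first grasp closed on air, and I corrected it from the images.
- **Swing angle:** the arm turned about 85°, more than the roughly 70° expected. The rise in force at the end was gradual rather than sharp.
- **Nudge back:** suspecting the key was over-wound, I eased it back about 18°, which may have turned the bolt back slightly. I then pushed it clockwise again to the same end position and force.

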